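# Finish and lock up an ornament line

## Task

Finish the line of ornament blocks in the steel galley: beside the two blocks already standing there set the diamond block, then the loose double-bar block, face up, so that all four stand close side by side with their ends flush against the galley's far rim. Then lock up the line by turning the brass quoin clockwise with the T-handled key until it is tight. The key may stay in the quoin; leave everything else where it is.

Things in the scene. Friction and masses are not known exactly. Their poses are not given: they have to be found in the camera images.
- galley: Fixed steel galley lying flat, 250 mm along y, 100 mm along x. Origin: on the table. +x points away from the robot to the low far rim, +y (robot's left) from head bar to quoin. Floor plate 3 mm thick (blocks stand on it at z = 3 mm), from x = -55 mm (open front) to the rim: inner face at x = +41 mm, 4 mm thick, top at z = 13 mm. A block flush with the rim has its centre at x = +16 mm.
- row_start (a point): Inner corner where head bar and far rim meet, on the galley floor (galley x = +41, y = -109 mm, z = 3 mm); axes as the galley's. The head bar's top is at z = 18 mm. The row runs from here along +y, the blocks' 50 mm sides along x. Close-set, the block centres stand 14 (head_bars), 45 (set_disc), 84 (diamond) and 120 mm (end_bars) from here along y.
- quoin_jaw: Steel plate 56 mm along galley x, 10 mm thick, across the far end of the row, top at z = 21.5 mm. Origin: low on the face that presses on the row, mid-width. Open, this face is at galley y = +33 mm, 142 mm from the head bar; the four blocks need 134 mm, so 8 mm of play is left. It moves to -y as the quoin is turned.
- quoin (a joint): Turn of the round brass drum (37 mm across) in the dark quoin housing, rad: 0 = open, as at the start; grows clockwise seen from above; end stop 1.0. It drives the jaw 10 mm per rad, so the line is met at about 0.8; beyond that a stiff spring in the jaw (6 N per mm) loads up to about 12 N at the stop. It stays where it is left. Takes 0.12 N m to turn, up to 0.25 to tighten.
- quoin_socket (a point): Centre of the mouth of the drum's socket, 21 mm over the table, at galley x = -6, y = +80 mm; axes as the galley's (it does not turn with the drum). Square hole 12 mm wide, 17 mm deep, small chamfer; at quoin = 0 its sides lie along galley x and y. Housing round it: galley x -45 to +33, y +45 to +115 mm, top at z = 22 mm.
- key: Steel T-handled quoin key, at the start upright in a hole of a wooden rest. Origin: centre of the tip's underside. Square tip 10 mm wide, 25 mm long (lowest 3 mm reduced to 7.5 mm), sides along the key's x and y; above it a 12 mm round shaft; on top a handle bar 90 mm long along the key's x, 14 mm wide, 14 mm high, its top 94 mm above the tip. About 180 g.
- key_handle (a point): Middle of the key's handle bar, 87 mm above its tip.
- key_rest: Dark wooden block fixed to the table, 70 x 70 x 40 mm, with one square hole 13 mm wide and 30 mm deep in the middle of its top, in which the key stands (tip at 10 mm over the table). Origin: centre of the underside.
- diamond: Light wooden block 50 mm (own x) by 44 mm (own y), face up on the table: body 21.5 mm high with a dark raised diamond (square turned by 45 degrees) on it, 23.5 mm in all. Origin: centre of the underside. About 50 g.
- end_bars: Light wooden block 50 mm (own x) by 28 mm (own y), body 21.5 mm high, with two dark raised bars along its x on top, 23.5 mm in all; loose on the table. Origin: centre of the underside. About 35 g.
- head_bars: Same block as end_bars, already standing in the galley against its head bar, within a millimetre or two.
- set_disc: Light wooden block 50 mm (own x) by 34 mm (own y), body 21.5 mm high, with a dark raised disc (25 mm) on top; already standing in the galley next to head_bars, within a few millimetres. Origin: centre of the underside.
- spare_disc: Same block as set_disc, loose on the table among the others; not needed.
- furniture_long: Bystander: plain wooden bar 150 x 30 x 16 mm lying on the table. Origin: centre of the underside.
- furniture_short: Bystander: plain wooden bar 100 x 26 x 16 mm lying on the table.
- planer: Bystander: wooden planer block 95 x 75 x 34 mm.
- brayer: Bystander: hand ink roller lying on the table, rubber roller 48 mm thick and 110 mm long, handle 160 mm towards its -x. Origin: under the roller.
- mallet: Bystander: wooden mallet lying on the left, head 68 mm thick.
- ink_tin: Bystander: round ink tin, 89 mm across, 62 mm high.

How it is judged:
By the outcome, as a careful person would: the job done as asked, in the order asked, and still so for the second after the job is handed in, with the robot touching nothing.
It also fails if it takes over 70 s, if anything falls off the work surface, if the arm or the gripper's body presses on something with over 40 N, if the wrist force passes 120 N, or if a joint passes its speed limit or range.

## Robot

A 6-joint arm with a two-finger parallel gripper is mounted at the origin on the work surface. World frame = base frame: x ahead of the robot, y to its left, z up, the work surface at z = 0. Lengths are in m, angles in rad, forces in N, time in s.
With the tool pointing down it reaches from about 0.325 to 0.925 m from the base axis. Payload 3.1 kg.
Tool frame: the origin (TCP) lies on the centre line of the jaws, within the pads' length; the fingertips stand 22 mm ahead of it and the grasp point (between the pads) lies 3 mm ahead of it (robot.tip_reach is the distance from the TCP to the fingertips, in m); z points along the fingers, y is the direction in which the jaws open and shut (so a half turn about z gives the same grasp; the last joint's range is limited). The gripper opens to 85 mm and grips with 20 to 120 N. Pads are 22 mm wide; open, the fingers measure 114 mm over their backs; the gripper's body (76 mm by 85 mm) begins 54 mm behind the grasp point. The pads swing forward as they close: fully open they stand 13 mm farther back than shut.
Start: joints at [1.109, 0.217, 1.613, -0, 1.311, -0.112], TCP at [0.214, 0.587, 0.253] pointing down, gripper open.
Joint ranges: [-2.75, 2.75], [-0.78, 2.1], [0.31, 2.55], [-1.13, 4.27], [0.13, 2.63], [-2.58, 2.58]. Speed limits (rad/s): [2.79, 2.79, 3.14, 3.14, 3.14, 3.14].

## Interface

Orientations are given as a rotation vector (axis times angle).
In Python, from station import robot gives the robot as it stands. The module is installed in compiled form; this text tells all that it offers.
- The arm moves only by the tool servo_tool, never from a script. Its argument "series" is a list of rows, each a list of 3 entries, a list of its own where there are three numbers: the shift along the tool's x, y, z in units of 40 mm (1.0 is 40 mm), then the turn, a rotation vector about the tool's x, y, z in units of 8 degrees (1.0 is 8 degrees), then the closure, from -1 (fully open) to 1 (shut). In form: [[[dx, dy, dz], [ax, ay, az], fingers], ...]. A call has 1 to 10 rows; each row shifts and turns the commanded pose from where the row before left it, along the tool's axes as they then stand; what a row does not reach is not made up. A row lasts 1/10 s, in which the tool goes at most 50 mm and 8.59 degrees, less where a joint would pass 70% of its speed; a pose out of reach is approached as far as the arm can. A call is refused whole if a number of a shift passes 1 or a number of a turn 1, either way. A call with a gripper value outside its range is refused whole. The fingers move at their own pace and stop on an object; the grip force is fixed at half the most. Time passes only in rows, so rows that do not move let the fingers close. It gives the time, the measured TCP pose, the force and the opening at its end, in the units of the state.
- robot.read_state(): the state, without advancing time (a new reading comes with each control period).
- robot.read_camera(name): name is "scene" or "top" or "wrist"; returns a dict with "color" (420x560x3 uint8, blue, green, red), "camera_matrix" (3x3 intrinsics, pixels), "rvec" (rotation vector, rad) and "tvec" (3), from world to camera coordinates, as OpenCV has them. Camera axes: x right, y down, z forward; pixel columns grow to the right and rows downward; lengths in m; the calibration is good to about 2 mm. A picture is of the moment at which its call begins. There is no depth.
- robot.sign_off(): hands the job in, once; it reports no verdict.
The state is a dict: "time": time; "qpos": joint angles; "joint_vel": joint speeds; "joint_efforts": joint torques, N m; "ee_pos": TCP position; "ee_rot": TCP orientation; "wrist_force": force on the tool from outside, world axes, zero at the start; "moment": the same for the moment, N m; "finger_gap": opening from 0.0 (shut) to 1.0 (fully open).
Only numpy, scipy, OpenCV 4.12 (cv2) and the standard library are available. Lean on these libraries where they do the work, as an engineer would, in place of code of your own. Each camera call takes 0.05 s, during which the arm holds its last target.

## Working session

There is one attempt and no reset: what is moved stays moved. The work goes in short steps, Python scripts to look and compute and a tool call to move; the robot and the scene stay as the last step left them, time stands still between calls to the robot, and variables do not carry over. Pictures are saved under pics/ and viewed, and the job is handed in when it is done.

Besides the shell and the picture viewer there is one more tool, called after "Request:" as name([rows], argument=value, ...), one row to a line, values as JSON. servo_tool: Moves the arm, as the interface text tells. Its arguments: {"type":"object","properties":{"series":{"type":"array","items":{"type":"array"}}},"required":["series"]}

```bash
mkdir -p pics
cat > h.py <<'E'
import numpy as np, cv2
from scipy.spatial.transform import Rotation as R
from station import robot
def cam(n,fn=None):
    c=robot.read_camera(n)
    if fn: cv2.imwrite('pics/'+fn,c['color'])
    return c
def save(c,n):
    import pickle; pickle.dump(c,open(n,'wb'))
def load(n):
    import pickle; return pickle.load(open(n,'rb'))
def unproj(c,uv,z):
    K=c['camera_matrix'];Rm=cv2.Rodrigues(np.array(c['rvec'],float))[0];t=np.array(c['tvec'],float).reshape(3)
    uv=np.atleast_2d(np.array(uv,float)); 
    d=(np.linalg.inv(K)@np.c_[uv,np.ones(len(uv))].T).T@Rm
    o=-Rm.T@t
    return o+d*((z-o[2])/d[:,2])[:,None]
def proj(c,P):
    return cv2.projectPoints(np.atleast_2d(np.array(P,float)),np.array(c['rvec'],float),np.array(c['tvec'],float),c['camera_matrix'],None)[0].reshape(-1,2)
E
python3 - <<'E'
from h import *
s=robot.read_state();print(s)
for n in ['scene','top','wrist']:
    c=cam(n,n+'0.png');save(c,n+'0.pkl');print(n,c['camera_matrix'].tolist(),c['rvec'],c['tvec'])
E
```

```text
{'time': 0.0, 'qpos': array([ 1.10880189e+00,  2.17787792e-01,  1.61496587e+00, -3.03407734e-05,
        1.31126605e+00, -1.12229048e-01]), 'joint_vel': array([ 0.00014911,  0.00020415, -0.00078318,  0.00151135,  0.00133032,
        0.00066246]), 'joint_efforts': array([ 8.14229970e-04, -3.96844375e+01, -3.03850007e+01, -1.58430026e-05,
        9.82296013e-03,  4.67747014e-06]), 'ee_pos': array([0.21383104, 0.58646108, 0.25193076]), 'ee_rot': array([-0.54648678, -3.0930247 ,  0.00366861]), 'wrist_force': array([ 0.06037994, -0.12652797,  1.10145544]), 'moment': array([ 0.00432479,  0.01279472, -0.00077964]), 'finger_gap': 0.9977773665086747}
scene [[426.97764160196726, 0.0, 281.3438245277532], [0.0, 426.97764160196726, 212.38504673283367], [0.0, 0.0, 1.0]] [ 1.60642543  2.08030392 -0.73045263] [ 0.10910809 -0.3717128   1.81472739]
top [[447.96323124841643, 0.0, 288.3296111352202], [0.0, 447.96323124841643, 211.34064040704686], [0.0, 0.0, 1.0]] [ 2.13384777 -2.15061787  0.13358107] [0.03395443 0.56842848 1.1145338 ]
wrist [[349.49857046196314, 0.0, 283.671574160323], [0.0, 349.49857046196314, 208.49831609081016], [0.0, 0.0, 1.0]] [-2.38047954 -1.66714579 -0.22793641] [-0.62306367 -0.03546297  0.37890405]
```

View pics/top0.png

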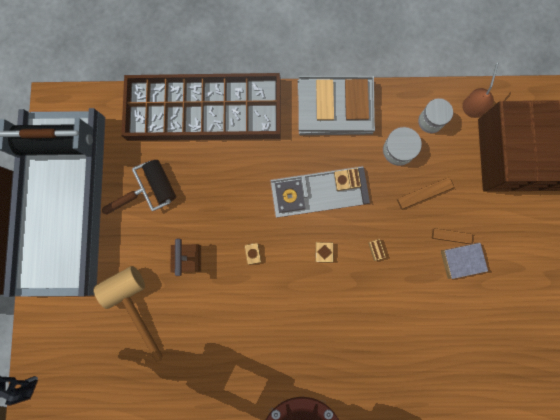

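View pics/scene0.png

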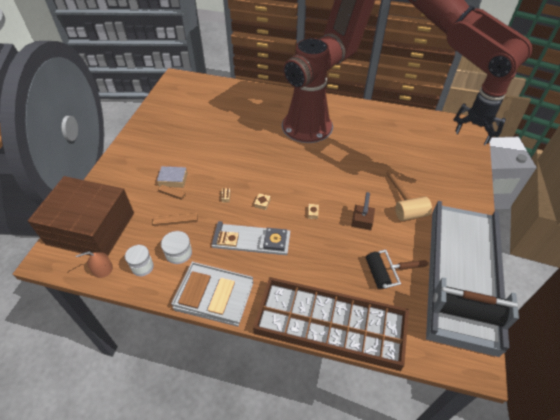

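View pics/wrist0.png

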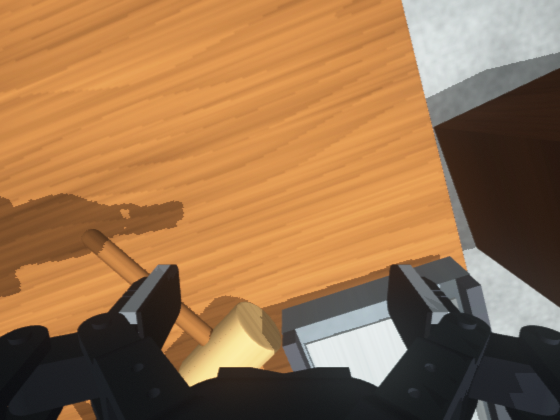

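Run:
```python
from h import *
c=load('top0.pkl')['color']
a=cv2.resize(c[160:225,265:375],None,fx=7,fy=7,interpolation=cv2.INTER_CUBIC)
cv2.imwrite('pics/c1.png',a)
b=cv2.resize(c[225:285,165:395],None,fx=3.4,fy=3.4,interpolation=cv2.INTER_CUBIC)
cv2.imwrite('pics/c2.png',b)
```

```text
(no output)
```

View pics/c1.png

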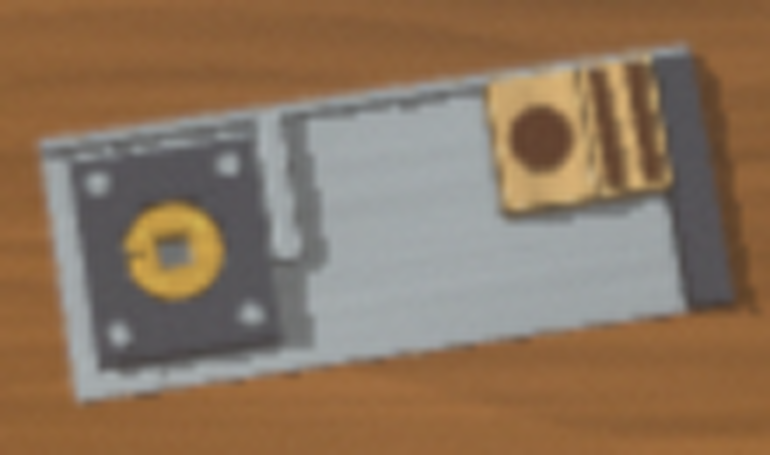

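View pics/c2.png

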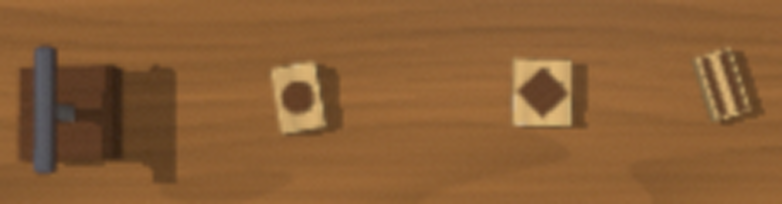

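```bash
cat >> h.py <<'E'
from scipy.optimize import least_squares
def fitpose(c,uv,P):
    """P local pts; find x,y,yaw"""
    P=np.array(P,float);uv=np.array(uv,float)
    def w(p,P=P):
        cs,sn=np.cos(p[2]),np.sin(p[2])
        return np.c_[p[0]+cs*P[:,0]-sn*P[:,1],p[1]+sn*P[:,0]+cs*P[:,1],P[:,2]]
    def loc(g):
        q=unproj(c,uv,0.01).mean(0)
        return least_squares(lambda p:(proj(c,w(p))-uv).ravel(),[q[0],q[1],g],x_scale=[.01,.01,.1])
    r=min([loc(g) for g in (0,.8,-.8)],key=lambda r:r.cost)
    return r.x,r.fun.reshape(-1,2)
E
python3 - <<'E'
from h import *
c=load('top0.pkl')
f=lambda L,s,o:(np.array(L,float)+.5)/s-.5+np.array(o)
g,res=fitpose(c,f([[175,252],[82,402],[40,143],[690,45],[733,302]],7,(265,160)),
 [[-.006,.08,.021],[-.055,.125,.003],[.045,.125,.013],[.045,-.125,.018],[-.055,-.125,.018]])
print('galley',g,res.round(1).tolist())
for n,pts,hx,hy in [('diamond',[[513,59],[572,61],[571,127],[513,126]],.025,.022),('bars',[[695,59],[730,48],[757,112],[723,124]],.025,.014),('spare',[[272,68],[317,62],[327,129],[281,136]],.025,.017)]:
    p,res=fitpose(c,f(pts,3.4,(165,225)),[[hx,hy,.0215],[hx,-hy,.0215],[-hx,-hy,.0215],[-hx,hy,.0215]])
    print(n,p,res.round(1).tolist())
# key: handle ends z=.104-> centre (44,109), 10+94
print('key',unproj(c,f([[44,50],[44,171]],3.4,(165,225)),.104))
print('rest',unproj(c,f([[20,66],[104,163]],3.4,(165,225)),.04))
# wrist cam offset in tool frame
s=robot.read_state();w=load('wrist0.pkl')
Rm=cv2.Rodrigues(np.array(w['rvec']))[0];o=-Rm.T@np.array(w['tvec']).reshape(3)
T=R.from_rotvec(s['ee_rot'])
print('cam in tool',T.inv().apply(o-s['ee_pos']),'fwd',T.inv().apply(Rm[2]),'right',T.inv().apply(Rm[0]))
print(T.as_matrix())
E
```

```text
galley [ 0.6301292  -0.05252597  0.13827494] [[0.1, 0.0], [-0.6, 0.2], [-0.0, -0.1], [0.1, -0.1], [0.4, -0.1]]
diamond [ 0.46429142 -0.06197713 -0.02873115] [[0.2, 0.2], [-0.1, -0.0], [-0.0, -0.0], [-0.1, -0.1]]
bars [ 0.46890852 -0.20150516  0.35882372] [[0.4, 0.7], [0.2, 0.1], [-0.3, -0.6], [-0.4, -0.2]]
spare [0.46149964 0.12282561 0.14105745] [[0.2, 0.4], [-0.1, 0.3], [-0.3, -0.3], [0.2, -0.4]]
key [[0.49359962 0.29714    0.104     ]
 [0.40828693 0.29477621 0.104     ]]
rest [[0.48673992 0.33180745 0.04      ]
 [0.41389888 0.26671648 0.04      ]]
cam in tool [ 0.06910471 -0.00074225 -0.12057255] fwd [-2.71845576e-01 -2.80238550e-04  9.62340846e-01] right [5.87232256e-04 9.99999723e-01 4.57088530e-04]
[[-9.39441695e-01  3.42707733e-01 -8.43670014e-04]
 [ 3.42708705e-01  9.39440195e-01 -1.69202327e-03]
 [ 2.12708063e-04 -1.87869027e-03 -9.99998213e-01]]
```

```bash
cat >> h.py <<'E'
def st():
    s=robot.read_state();T=R.from_rotvec(s['ee_rot']).as_matrix()
    print('t%.2f'%s['time'],'pos',(s['ee_pos']*1000).round(1).tolist(),'yaw(toolY) %.2fdeg'%np.degrees(np.arctan2(T[1,1],T[0,1])),'z',T[:,2].round(4).tolist(),'F',s['wrist_force'].round(1).tolist(),'M',s['moment'].round(2).tolist(),'gap %.3f'%s['finger_gap'],'q6 %.2f'%s['qpos'][5]);return s
def plan(pos,yaw,N,start=None):
    """yaw of tool Y in world, rad. prints constant row to be repeated N times"""
    s=st()
    p=np.array(s['ee_pos']);T=R.from_rotvec(s['ee_rot'])
    if start is not None:
        p=np.array(start[0]);T=Rdown(start[1])
    G=Rdown(yaw)
    rv=(T.inv()*G).as_rotvec(); a=rv/N
    A=R.from_rotvec(a).as_matrix();S=np.zeros((3,3));M=np.eye(3)
    for i in range(N): S+=M;M=M@A
    d=np.linalg.solve(S,T.inv().apply(np.array(pos)-p))
    print('N',N,'row',(d/.04).round(3).tolist(),(np.degrees(a)/8).round(3).tolist(),'step mm %.0f'%(1000*np.linalg.norm(d)))
def Rdown(yaw):
    y=np.array([np.cos(yaw),np.sin(yaw),0]);z=np.array([0,0,-1.]);x=np.cross(y,z)
    return R.from_matrix(np.c_[x,y,z])
E
python3 - <<'E'
from h import *
plan([.53,-.03,.25],0.0,18)
E
```

```text
t0.15 pos [213.9, 586.6, 252.2] yaw(toolY) 69.96deg z [-0.0008, -0.0017, -1.0] F [-0.6, 0.3, -0.6] M [-0.01, -0.0, -0.01] gap 1.000 q6 -0.11
N 18 row [-1.01, -0.174, 0.003] [-0.001, 0.0, 0.486] step mm 41
```

Request:
servo_tool([
  [[-0.91, -0.157, 0], [0, 0, 0.437], -1],
  [[-0.91, -0.157, 0], [0, 0, 0.437], -1],
  [[-0.91, -0.157, 0], [0, 0, 0.437], -1],
  [[-0.91, -0.157, 0], [0, 0, 0.437], -1],
  [[-0.91, -0.157, 0], [0, 0, 0.437], -1],
  [[-0.91, -0.157, 0], [0, 0, 0.437], -1],
  [[-0.91, -0.157, 0], [0, 0, 0.437], -1],
  [[-0.91, -0.157, 0], [0, 0, 0.437], -1],
  [[-0.91, -0.157, 0], [0, 0, 0.437], -1],
  [[-0.91, -0.157, 0], [0, 0, 0.437], -1],
])

```text
time: 1.15
ee_pos: [0.4694, 0.3261, 0.2529]
ee_rot: [-1.454, -2.785, 0.001]
wrist_force: [0.4, -0.1, -1.2]
finger_gap: 0.999
```

Request:
servo_tool([
  [[-0.91, -0.157, 0], [0, 0, 0.437], -1],
  [[-0.91, -0.157, 0], [0, 0, 0.437], -1],
  [[-0.91, -0.157, 0], [0, 0, 0.437], -1],
  [[-0.91, -0.157, 0], [0, 0, 0.437], -1],
  [[-0.91, -0.157, 0], [0, 0, 0.437], -1],
  [[-0.91, -0.157, 0], [0, 0, 0.437], -1],
  [[-0.91, -0.157, 0], [0, 0, 0.437], -1],
  [[-0.91, -0.157, 0], [0, 0, 0.437], -1],
  [[-0.91, -0.157, 0], [0, 0, 0.437], -1],
  [[-0.91, -0.157, 0], [0, 0, 0.437], -1],
])

```text
time: 2.15
ee_pos: [0.5284, -0.0328, 0.253]
ee_rot: [-2.223, -2.219, 0.0]
wrist_force: [0.2, 0.4, 1.2]
finger_gap: 1.002
```

Request:
servo_tool([
  [[0, 0, 0], [0, 0, 0], -1],
])

```text
time: 2.25
ee_pos: [0.5282, -0.0351, 0.253]
ee_rot: [2.226, 2.215, -0.003]
wrist_force: [0.3, 1.5, 0.2]
finger_gap: 0.997
```

Run:
```python
from h import *
st();c=cam('wrist','w1.png');save(c,'w1.pkl')
```

```text
t2.25 pos [528.2, -35.1, 253.0] yaw(toolY) -0.29deg z [-0.0008, -0.0018, -1.0] F [0.3, 1.5, 0.2] M [0.03, 0.04, 0.03] gap 0.997 q6 -0.19
```

View pics/w1.png

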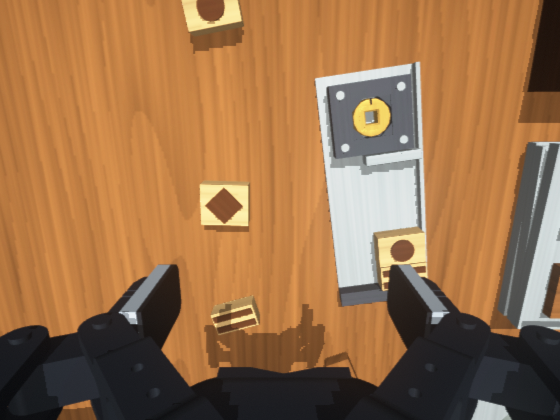

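Run:
```python
from h import *
c=load('w1.pkl')['color']
def crop(x0,y0,x1,y1,s,fn): cv2.imwrite('pics/'+fn,cv2.resize(c[y0:y1,x0:x1],None,fx=s,fy=s,interpolation=cv2.INTER_CUBIC))
crop(300,50,440,170,5,'d1.png'); crop(320,200,440,310,5,'d2.png'); crop(190,170,270,340,3.5,'d3.png')
```

```text
(no output)
```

View pics/d1.png

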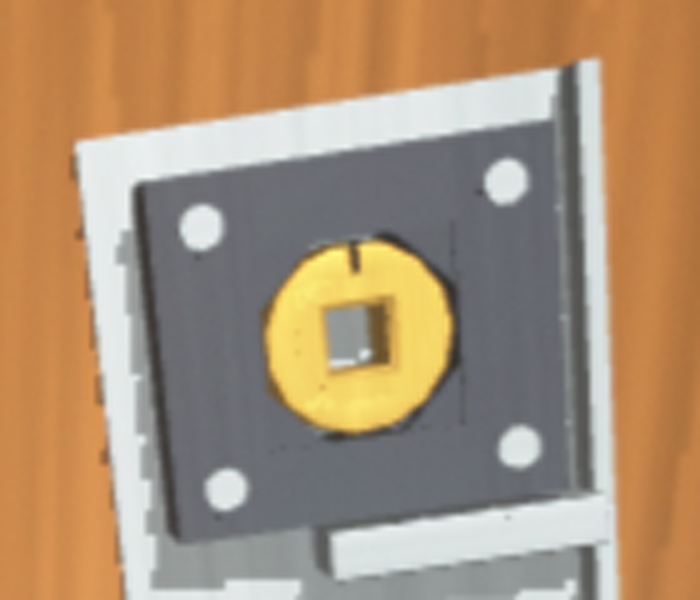

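View pics/d2.png

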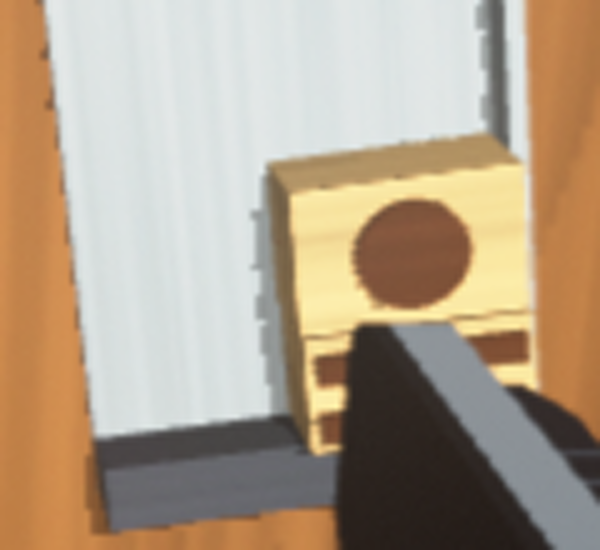

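View pics/d3.png

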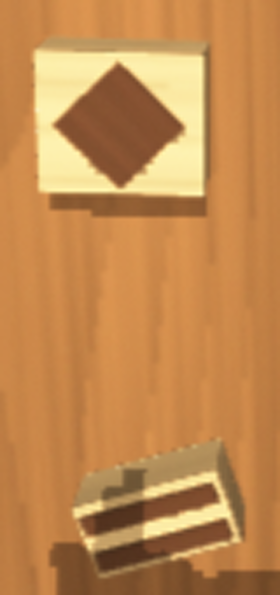

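Run:
```python
from h import *
c=load('w1.pkl')
f=lambda L,s,o:(np.array(L,float)+.5)/s-.5+np.array(o)
uv=np.r_[f([[360,336],[137,184],[183,540],[80,145],[600,60]],5,(300,50)),f([[97,437],[104,470],[110,530]],5,(320,200))]
g,res=fitpose(c,uv,[[-.006,.08,.021],[-.045,.115,.022],[-.045,.045,.022],[-.055,.125,.003],[.045,.125,.013],[-.055,-.109,.003],[-.055,-.109,.018],[-.055,-.125,.018]])
print('galley',g,res.round(1).tolist())
Rg=np.array([[np.cos(g[2]),-np.sin(g[2])],[np.sin(g[2]),np.cos(g[2])]])
for n,pts,s,o,hx,hy,z in [('set_disc',[[527,160],[535,310],[303,338],[290,192]],5,(320,200),.025,.017,.0245),('diamond',[[205,54],[204,194],[40,190],[35,50]],3.5,(190,170),.025,.022,.0215),('bars',[[218,472],[243,542],[98,577],[75,508]],3.5,(190,170),.025,.014,.0215)]:
    p,res=fitpose(c,f(pts,s,o),[[hx,hy,z],[hx,-hy,z],[-hx,-hy,z],[-hx,hy,z]])
    print(n,p.round(4),'yawdeg',np.degrees(p[2]).round(1),res.round(1).tolist(),'in galley',(Rg.T@(p[:2]-g[:2])).round(4))
for n,l in [('disc',(.016,-.064)),('diam',(.016,-.025)),('bars',(.016,.011)),('sock',(-.006,.08))]: print(n,(g[:2]+Rg@np.array(l)).round(4))
```

```text
galley [ 0.63088046 -0.05303821  0.13996197] [[0.1, 0.5], [1.2, -0.7], [-0.4, 1.1], [-0.8, -0.6], [-0.2, -0.5], [-0.4, 0.2], [0.1, 0.0], [0.3, 0.4]]
set_disc [ 0.6547 -0.1125  0.1413] yawdeg 8.1 [[0.1, 0.2], [-0.3, -0.5], [-0.1, -0.0], [0.3, 0.2]] in galley [ 0.0153 -0.0622]
diamond [ 0.4654 -0.0626 -0.0328] yawdeg -1.9 [[-0.0, -0.2], [0.2, 0.4], [-0.0, 0.2], [-0.2, -0.4]] in galley [-0.1652  0.0137]
bars [ 0.4706 -0.1998  0.2641] yawdeg 15.1 [[0.2, -0.3], [0.1, 0.4], [0.4, 0.3], [-0.7, -0.3]] in galley [-0.1792 -0.1229]
disc [ 0.6557 -0.1142]
diam [ 0.6502 -0.0756]
bars [ 0.6452 -0.0399]
sock [0.6138 0.0253]
```

Run:
```python
from h import *
print(robot.tip_reach)
plan([.4654,-.0626,.080],np.radians(-1.9),5)
plan([.4654,-.0626,.080],np.radians(-1.9),4)
```

```text
0.022
t2.30 pos [528.3, -33.1, 253.0] yaw(toolY) -0.17deg z [-0.0006, 0.0001, -1.0] F [0.2, -0.3, -0.2] M [0.01, -0.03, -0.0] gap 0.997 q6 -0.19
N 5 row [-0.152, -0.312, 0.865] [-0.001, -0.0, 0.043] step mm 37
t2.30 pos [528.3, -33.1, 253.0] yaw(toolY) -0.17deg z [-0.0006, 0.0001, -1.0] F [0.2, -0.3, -0.2] M [0.01, -0.03, -0.0] gap 0.997 q6 -0.19
N 4 row [-0.19, -0.39, 1.081] [-0.001, -0.0, 0.054] step mm 47
```

Request:
servo_tool([
  [[-0.152, -0.312, 0.865], [0, 0, 0.043], -1],
  [[-0.152, -0.312, 0.865], [0, 0, 0.043], -1],
  [[-0.152, -0.312, 0.865], [0, 0, 0.043], -1],
  [[-0.152, -0.312, 0.865], [0, 0, 0.043], -1],
  [[-0.152, -0.312, 0.865], [0, 0, 0.043], -1],
  [[0, 0, 0], [0, 0, 0], -1],
  [[0, 0, 0], [0, 0, 0], -1],
])

```text
time: 3.0
ee_pos: [0.466, -0.0601, 0.0803]
ee_rot: [-2.252, -2.189, 0.0]
wrist_force: [0.4, -0.4, 0.3]
finger_gap: 1.0
```

Run:
```python
from h import *
plan([.4654,-.0626,.034],np.radians(-1.9),2)
c=cam('wrist','w2.png');save(c,'w2.pkl')
print(proj(c,[[.4654,-.0626,.0235]]))
```

```text
t3.00 pos [466.0, -60.1, 80.3] yaw(toolY) -1.63deg z [-0.0009, 0.0008, -1.0] F [0.4, -0.4, 0.3] M [0.03, -0.01, 0.0] gap 1.000 q6 -0.25
N 2 row [-0.032, -0.006, 0.578] [-0.003, -0.003, 0.017] step mm 23
[[283.42033415 245.17357379]]
```

View pics/w2.png

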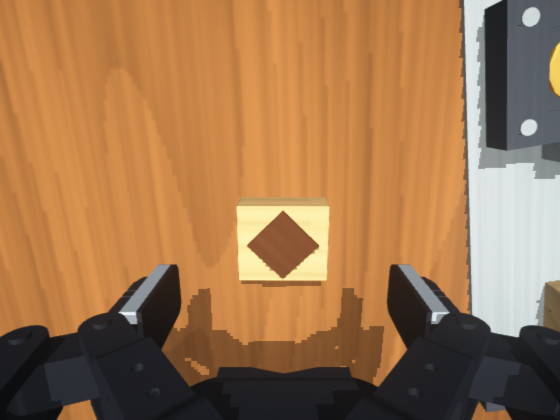

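Request:
servo_tool([
  [[-0.03, -0.006, 0.578], [0, 0, 0.017], -1],
  [[-0.03, -0.006, 0.578], [0, 0, 0.017], -1],
  [[0, 0, 0], [0, 0, 0], 1],
  [[0, 0, 0], [0, 0, 0], 1],
  [[0, 0, 0], [0, 0, 0], 1],
  [[0, 0, 0], [0, 0, 0], 1],
  [[0, 0, 0], [0, 0, 0], 1],
  [[0, 0, 0], [0, 0, 0], 1],
])

```text
time: 3.85
ee_pos: [0.4683, -0.0639, 0.0368]
ee_rot: [2.256, 2.18, 0.005]
wrist_force: [-0.7, -0.1, 5.9]
finger_gap: 0.556
```

Run:
```python
from h import *
st()
```

```text
t3.85 pos [468.3, -63.9, 36.8] yaw(toolY) -1.95deg z [0.0056, -0.0012, -1.0] F [-0.7, -0.1, 5.9] M [0.22, 0.1, 0.04] gap 0.556 q6 -0.25
```

```bash
cat >> h.py <<'E'
G=np.array([.63088,-.05304]);GY=.1400
def gw(x,y,z): return [G[0]+np.cos(GY)*x-np.sin(GY)*y,G[1]+np.sin(GY)*x+np.cos(GY)*y,z]
def ing(p):
    d=np.array(p[:2])-G;return np.round(1000*np.array([np.cos(GY)*d[0]+np.sin(GY)*d[1],-np.sin(GY)*d[0]+np.cos(GY)*d[1]]),1)
E
python3 - <<'E'
from h import *
s=robot.read_state();p=np.array([.4654,-.0633,.100])
plan(gw(.013,-.016,.085),GY,6,start=(p,np.radians(-1.95)))
E
```

```text
t3.85 pos [468.3, -63.9, 36.8] yaw(toolY) -1.95deg z [0.0056, -0.0012, -1.0] F [-0.7, -0.1, 5.9] M [0.22, 0.1, 0.04] gap 0.556 q6 -0.25
N 6 row [-0.045, 0.752, 0.062] [0.0, 0.0, -0.208] step mm 30
```

Request:
servo_tool([
  [[0, 0, -0.8], [0, 0, 0], 1],
  [[0, 0, -0.8], [0, 0, 0], 1],
  [[0, 0, 0], [0, 0, 0], 1],
])

```text
time: 4.15
ee_pos: [0.47, -0.0646, 0.1036]
ee_rot: [2.251, 2.176, 0.009]
wrist_force: [0.8, -1.3, 0.0]
finger_gap: 0.553
```

Run:
```python
from h import *
plan(gw(.013,-.016,.085),GY,6)
cam('wrist','w3.png')
```

```text
t4.15 pos [470.0, -64.6, 103.6] yaw(toolY) -1.94deg z [0.0113, -0.0033, -0.9999] F [0.8, -1.3, 0.0] M [0.03, -0.01, -0.03] gap 0.553 q6 -0.25
N 6 row [-0.039, 0.733, 0.082] [0.013, 0.005, -0.208] step mm 30
```

View pics/w3.png

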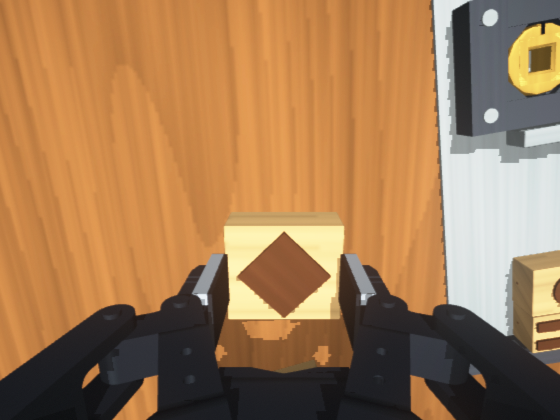

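Run:
```python
from h import *
s=st()
c=cam('wrist');save(c,'w3.pkl')
z=s['ee_pos'][2]-.0368+.0215
q=unproj(c,[[225,227],[342,227],[342,318],[229,318],[284,275]],z)
T=R.from_rotvec(s['ee_rot'])
print((T.inv().apply(q-s['ee_pos'])*1000).round(1))
plan(gw(.013,-.016,.085),GY,6)
```

```text
t4.20 pos [468.4, -64.1, 101.4] yaw(toolY) -1.95deg z [0.0076, -0.0022, -1.0] F [0.1, -0.4, -0.6] M [0.05, 0.01, -0.01] gap 0.557 q6 -0.25
[[ 22.1 -24.4  15.1]
 [ 22.   23.7  15.4]
 [-20.7  25.7  15.5]
 [-20.5 -24.5  15.2]
 [  0.4  -0.1  15.3]]
t4.25 pos [466.6, -63.7, 99.6] yaw(toolY) -1.95deg z [0.0036, -0.001, -1.0] F [0.0, 0.1, -1.4] M [-0.03, -0.01, -0.01] gap 0.554 q6 -0.25
N 6 row [-0.043, 0.747, 0.063] [0.004, 0.001, -0.208] step mm 30
```

Request:
servo_tool([
  [[-0.043, 0.75, 0.063], [0, 0, -0.208], 1],
  [[-0.043, 0.75, 0.063], [0, 0, -0.208], 1],
  [[-0.043, 0.75, 0.063], [0, 0, -0.208], 1],
  [[-0.043, 0.75, 0.063], [0, 0, -0.208], 1],
  [[-0.043, 0.75, 0.063], [0, 0, -0.208], 1],
  [[-0.043, 0.75, 0.063], [0, 0, -0.208], 1],
  [[0, 0, 0], [0, 0, 0], 1],
  [[0, 0, 0], [0, 0, 0], 1],
  [[0, 0, 0], [0, 0, 0], 1],
])

```text
time: 5.15
ee_pos: [0.6435, -0.0665, 0.0814]
ee_rot: [-2.059, -2.369, 0.003]
wrist_force: [-0.4, 0.4, -0.7]
finger_gap: 0.554
```

Run:
```python
from h import *
s=st();c=cam('wrist','w4.png');save(c,'w4.pkl');s=st();print(ing(s['ee_pos']))
plan(gw(.013,-.016,.043),GY,2)
```

```text
t5.15 pos [643.5, -66.5, 81.4] yaw(toolY) 8.02deg z [-0.0037, 0.0006, -1.0] F [-0.4, 0.4, -0.7] M [0.04, -0.04, 0.03] gap 0.554 q6 -0.35
t5.20 pos [643.6, -66.6, 81.8] yaw(toolY) 8.01deg z [-0.003, 0.0006, -1.0] F [-0.9, -0.5, 0.6] M [-0.04, -0.01, 0.01] gap 0.553 q6 -0.35
[ 10.7 -15.2]
t5.20 pos [643.6, -66.6, 81.8] yaw(toolY) 8.01deg z [-0.003, 0.0006, -1.0] F [-0.9, -0.5, 0.6] M [-0.04, -0.01, 0.01] gap 0.553 q6 -0.35
N 2 row [-0.011, 0.03, 0.485] [-0.01, -0.004, -0.001] step mm 19
```

View pics/w4.png

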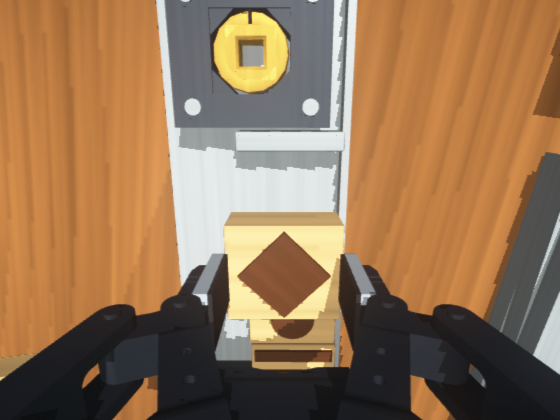

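Request:
servo_tool([
  [[-0.01, 0.03, 0.485], [0, 0, 0], 1],
  [[-0.01, 0.03, 0.485], [0, 0, 0], 1],
  [[0, 0, 0], [0, 0, 0], 1],
  [[0, 0, 0], [0, 0, 0], 1],
])

```text
time: 5.6
ee_pos: [0.6466, -0.0671, 0.0432]
ee_rot: [-2.059, -2.37, 0.002]
wrist_force: [0.1, 0.2, -0.2]
finger_gap: 0.553
```

Run:
```python
from h import *
s=st();print(ing(s['ee_pos']))
```

```text
t5.60 pos [646.6, -67.1, 43.2] yaw(toolY) 8.02deg z [-0.0027, 0.0005, -1.0] F [0.1, 0.2, -0.2] M [-0.02, 0.04, 0.03] gap 0.553 q6 -0.35
[ 13.7 -16.1]
```

Request:
servo_tool([
  [[0, 0, 0.075], [0, 0, 0], 1],
  [[-0.1, 0, 0], [0, 0, 0], 1],
  [[-0.08, 0.02, 0], [0, 0, 0], 1],
  [[-0.04, 0.03, 0], [0, 0, 0], 1],
  [[-0.02, 0.02, 0], [0, 0, 0], 1],
  [[0, 0, 0], [0, 0, 0], 1],
  [[0, 0, 0], [0, 0, 0], 1],
])

```text
time: 6.3
ee_pos: [0.6509, -0.0763, 0.0407]
ee_rot: [-2.059, -2.37, 0.003]
wrist_force: [-6.1, 0.2, 1.2]
finger_gap: 0.556
```

Run:
```python
from h import *
s=st();print(ing(s['ee_pos']))
c=cam('wrist','w5.png');save(c,'w5.pkl')
```

```text
t6.30 pos [650.9, -76.3, 40.7] yaw(toolY) 8.04deg z [-0.003, 0.0002, -1.0] F [-6.1, 0.2, 1.2] M [0.0, 0.87, 0.03] gap 0.556 q6 -0.36
[ 16.6 -25.8]
```

View pics/w5.png

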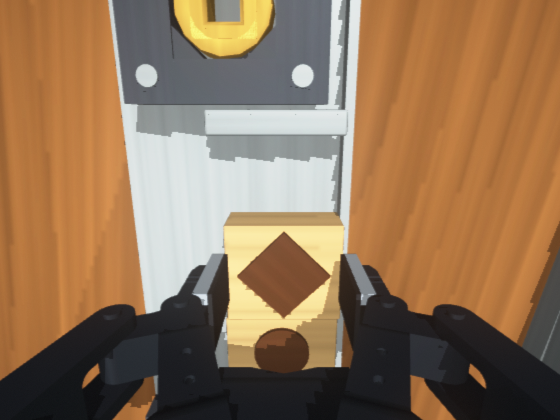

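Request:
servo_tool([
  [[-0.03, 0, 0], [0, 0, 0], 1],
  [[-0.02, 0, 0], [0, 0, 0], 1],
  [[0, 0, 0], [0, 0, 0], 1],
])

```text
time: 6.65
ee_pos: [0.6509, -0.0764, 0.0407]
ee_rot: [-2.058, -2.367, -0.0]
wrist_force: [-5.2, 4.3, 2.8]
finger_gap: 0.557
```

Run:
```python
from h import *
s=st();print(ing(s['ee_pos']))
```

```text
t6.65 pos [650.9, -76.4, 40.7] yaw(toolY) 8.01deg z [-0.0038, 0.0034, -1.0] F [-5.2, 4.3, 2.8] M [0.75, 0.92, 0.0] gap 0.557 q6 -0.37
[ 16.5 -25.9]
```

Request:
servo_tool([
  [[0.02, -0.02, 0], [0, 0, 0], 1],
  [[0, 0, 0], [0, 0, 0], -1],
  [[0, 0, 0], [0, 0, 0], -1],
  [[0, 0, 0], [0, 0, 0], -1],
  [[0, 0, -0.7], [0, 0, 0], -1],
  [[0, 0, -1], [0, 0, 0], -1],
  [[0, 0, -1], [0, 0, 0], -1],
  [[0, 0, 0], [0, 0, 0], -1],
  [[0, 0, 0], [0, 0, 0], -1],
])

```text
time: 7.55
ee_pos: [0.6534, -0.0783, 0.1518]
ee_rot: [2.057, 2.367, 0.004]
wrist_force: [-0.3, -0.1, -1.3]
finger_gap: 0.999
```

Run:
```python
from h import *
c=cam('wrist','w6.png');save(c,'w6.pkl')
plan([.4706,-.1998,.080],np.radians(15.1),6)
```

```text
t7.60 pos [651.8, -77.9, 149.5] yaw(toolY) 8.02deg z [0.0013, -0.0004, -1.0] F [-0.2, -0.1, 0.2] M [-0.02, 0.07, -0.03] gap 0.996 q6 -0.37
N 6 row [-0.355, -0.839, 0.289] [0.001, 0.001, -0.147] step mm 38
```

View pics/w6.png

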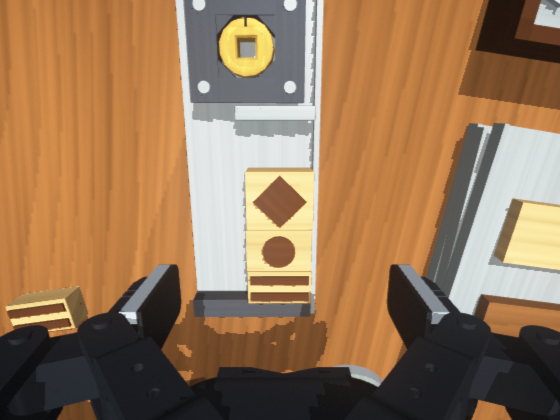

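Request:
servo_tool([
  [[-0.355, -0.839, 0.289], [0, 0, -0.147], -1],
  [[-0.355, -0.839, 0.289], [0, 0, -0.147], -1],
  [[-0.355, -0.839, 0.289], [0, 0, -0.147], -1],
  [[-0.355, -0.839, 0.289], [0, 0, -0.147], -1],
  [[-0.355, -0.839, 0.289], [0, 0, -0.147], -1],
  [[-0.355, -0.839, 0.289], [0, 0, -0.147], -1],
  [[0, 0, 0], [0, 0, 0], -1],
  [[0, 0, 0], [0, 0, 0], -1],
  [[0, 0, 0], [0, 0, 0], -1],
])

```text
time: 8.5
ee_pos: [0.4706, -0.1992, 0.0794]
ee_rot: [-1.91, -2.494, -0.001]
wrist_force: [0.3, 0.3, 0.7]
finger_gap: 1.001
```

Run:
```python
from h import *
c=cam('wrist','w7.png');save(c,'w7.pkl')
cv2.imwrite('pics/w7c.png',cv2.resize(c['color'][170:310,210:370],None,fx=4,fy=4,interpolation=cv2.INTER_CUBIC))
st()
```

```text
t8.55 pos [471.0, -199.2, 79.8] yaw(toolY) 15.13deg z [0.0007, -0.0001, -1.0] F [0.3, 0.2, 0.4] M [0.03, -0.01, -0.01] gap 0.997 q6 -0.80
```

View pics/w7c.png

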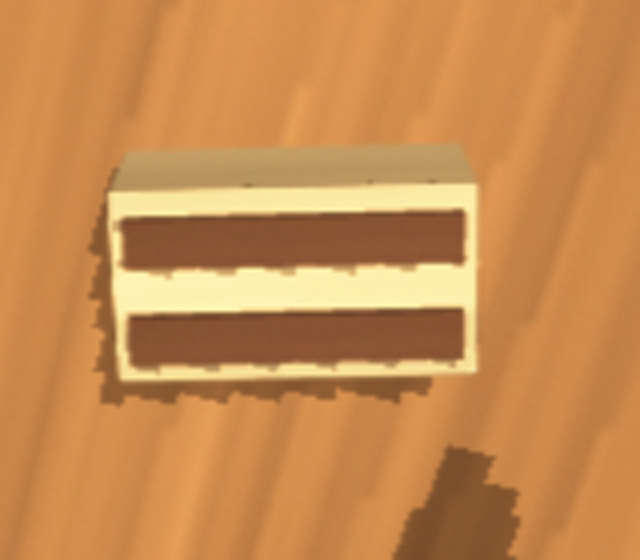

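Run:
```python
from h import *
c=load('w7.pkl')
f=lambda L,s,o:(np.array(L,float)+.5)/s-.5+np.array(o)
p,r=fitpose(c,f([[477,184],[477,371],[121,381],[109,193]],4,(210,170)),[[.025,.014,.0215],[.025,-.014,.0215],[-.025,-.014,.0215],[-.025,.014,.0215]])
print(p,np.degrees(p[2]),r.round(1).tolist())
plan([p[0],p[1],.035],p[2],2)
```

```text
[ 0.47012213 -0.19961465  0.29247061] 16.757331328724263 [[0.8, -0.7], [0.4, 0.7], [-0.4, 0.6], [-0.7, -0.4]]
t8.55 pos [471.0, -199.2, 79.8] yaw(toolY) 15.13deg z [0.0007, -0.0001, -1.0] F [0.3, 0.2, 0.4] M [0.03, -0.01, -0.01] gap 0.997 q6 -0.80
N 2 row [-0.002, -0.012, 0.56] [0.002, 0.001, -0.102] step mm 22
```

Request:
servo_tool([
  [[0, -0.012, 0.57], [0, 0, -0.102], -1],
  [[0, -0.012, 0.57], [0, 0, -0.102], -1],
  [[0, 0, 0], [0, 0, 0], 1],
  [[0, 0, 0], [0, 0, 0], 1],
  [[0, 0, 0], [0, 0, 0], 1],
  [[0, 0, 0], [0, 0, 0], 1],
  [[0, 0, 0], [0, 0, 0], 1],
  [[0, 0, 0], [0, 0, 0], 1],
])

```text
time: 9.35
ee_pos: [0.4707, -0.2004, 0.0357]
ee_rot: [1.873, 2.518, 0.001]
wrist_force: [0.5, 1.9, 5.5]
finger_gap: 0.557
```

Request:
servo_tool([
  [[0, 0, -0.8], [0, 0, 0], 1],
  [[0, 0, -0.8], [0, 0, 0], 1],
  [[0, 0, 0], [0, 0, 0], 1],
  [[0, 0, 0], [0, 0, 0], 1],
  [[0, 0, 0], [0, 0, 0], 1],
])

```text
time: 9.85
ee_pos: [0.4679, -0.1991, 0.0968]
ee_rot: [-1.873, -2.518, 0.001]
wrist_force: [-0.3, 0.0, -0.9]
finger_gap: 0.557
```

```bash
python3 - <<'E'
import h
from h import *
cs,sn=np.cos(GY),np.sin(GY)
h.G=G+np.array([cs*.0005+sn*.0009,sn*.0005-cs*.0009]);print(h.G)
s=st();c=cam('wrist','w8.png');save(c,'w8.pkl')
plan(gw(.013,.0145,.085),GY,7)
E
sed -i 's/^G=.*;GY/G=np.array([.63150,-.05386]);GY/' h.py
```

```text
[ 0.6315007  -0.05386142]
t9.85 pos [467.9, -199.1, 96.8] yaw(toolY) 16.71deg z [-0.0025, 0.0014, -1.0] F [-0.3, 0.0, -0.9] M [0.0, -0.01, 0.03] gap 0.557 q6 -0.83
t9.90 pos [467.7, -199.0, 96.5] yaw(toolY) 16.71deg z [-0.0031, 0.0018, -1.0] F [-0.7, -0.9, -0.9] M [0.04, -0.04, 0.01] gap 0.559 q6 -0.83
N 7 row [0.422, 0.738, 0.041] [-0.003, -0.002, 0.155] step mm 34
```

View pics/w8.png

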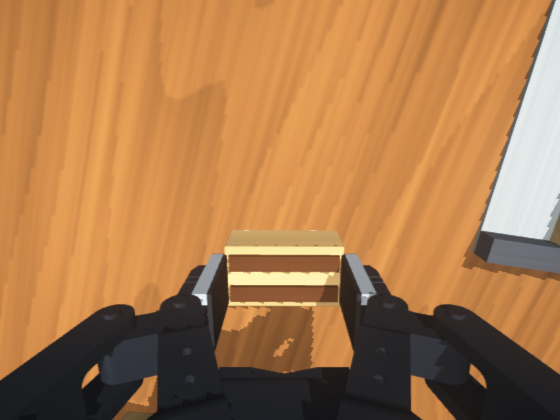

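Request:
servo_tool([
  [[0.422, 0.738, 0.04], [0, 0, 0.155], 1],
  [[0.422, 0.738, 0.04], [0, 0, 0.155], 1],
  [[0.422, 0.738, 0.04], [0, 0, 0.155], 1],
  [[0.422, 0.738, 0.04], [0, 0, 0.155], 1],
  [[0.422, 0.738, 0.04], [0, 0, 0.155], 1],
  [[0.422, 0.738, 0.04], [0, 0, 0.155], 1],
  [[0.422, 0.738, 0.04], [0, 0, 0.155], 1],
  [[0, 0, 0], [0, 0, 0], 1],
  [[0, 0, 0], [0, 0, 0], 1],
  [[0, 0, 0], [0, 0, 0], 1],
])

```text
time: 10.9
ee_pos: [0.6421, -0.0386, 0.0854]
ee_rot: [-2.059, -2.369, 0.003]
wrist_force: [0.6, 0.6, -1.0]
finger_gap: 0.557
```

Run:
```python
from h import *
c=cam('wrist','w9.png');save(c,'w9.pkl');s=st();print(ing(s['ee_pos']))
plan(gw(.013,.0145,.055),GY,1)
```

```text
t10.95 pos [642.2, -38.9, 85.8] yaw(toolY) 8.00deg z [-0.0027, 0.0002, -1.0] F [-0.1, 0.0, 0.0] M [-0.02, -0.02, 0.01] gap 0.559 q6 -0.31
[12.7 13.3]
t10.95 pos [642.2, -38.9, 85.8] yaw(toolY) 8.00deg z [-0.0027, 0.0002, -1.0] F [-0.1, 0.0, 0.0] M [-0.02, -0.02, 0.01] gap 0.559 q6 -0.31
N 1 row [0.029, 0.01, 0.77] [-0.019, -0.004, -0.003] step mm 31
```

View pics/w9.png

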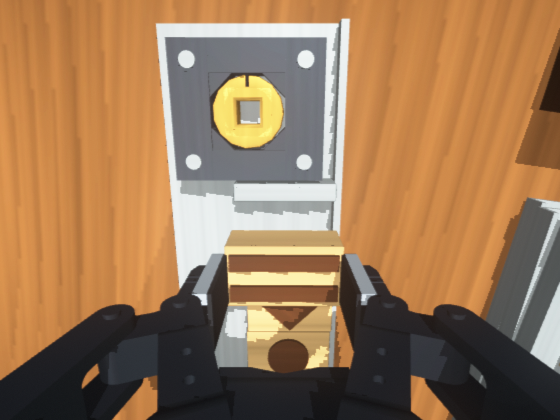

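Request:
servo_tool([
  [[0.03, 0.01, 0.77], [0, 0, 0], 1],
  [[0, 0, 0.2], [0, 0, 0], 1],
  [[0, 0, 0.1], [0, 0, 0], 1],
  [[0, 0, 0], [0, 0, 0], 1],
  [[0, 0, 0], [0, 0, 0], 1],
])

```text
time: 11.45
ee_pos: [0.6446, -0.0375, 0.0451]
ee_rot: [2.06, 2.37, 0.001]
wrist_force: [-0.3, -0.8, -0.1]
finger_gap: 0.555
```

Run:
```python
from h import *
s=st();print(ing(s['ee_pos']))
```

```text
t11.45 pos [644.6, -37.5, 45.1] yaw(toolY) 8.02deg z [0.0013, -0.0002, -1.0] F [-0.3, -0.8, -0.1] M [0.02, -0.07, 0.03] gap 0.555 q6 -0.31
[15.2 14.4]
```

Lower ~6 mm, then push −y and to the rim.

Request:
servo_tool([
  [[0, -0.02, 0.08], [0, 0, 0], 1],
  [[0, 0, 0.05], [0, 0, 0], 1],
  [[-0.05, 0, 0], [0, 0, 0], 1],
  [[-0.04, 0.02, 0], [0, 0, 0], 1],
  [[-0.02, 0.03, 0], [0, 0, 0], 1],
  [[-0.02, 0.03, 0], [0, 0, 0], 1],
  [[0, 0, 0], [0, 0, 0], 1],
  [[0, 0, 0], [0, 0, 0], 1],
])

```text
time: 12.25
ee_pos: [0.6446, -0.0403, 0.0388]
ee_rot: [-2.056, -2.366, 0.004]
wrist_force: [-6.4, 4.0, 5.8]
finger_gap: 0.56
```

Run:
```python
from h import *
s=st();print(ing(s['ee_pos']))
```

```text
t12.25 pos [644.6, -40.3, 38.8] yaw(toolY) 8.04deg z [-0.0068, 0.0029, -1.0] F [-6.4, 4.0, 5.8] M [0.73, 1.12, 0.02] gap 0.560 q6 -0.31
[14.9 11.6]
```

Request:
servo_tool([
  [[0.02, 0, -0.02], [0, 0, 0], 1],
  [[0, 0, 0], [0, 0, 0], -1],
  [[0, 0, 0], [0, 0, 0], -1],
  [[0, 0, 0], [0, 0, 0], -1],
  [[0, 0, -0.7], [0, 0, 0], -1],
  [[0, 0, -1], [0, 0, 0], -1],
  [[-0.5, 0, -1], [0, 0, 0], -1],
  [[0, 0, 0], [0, 0, 0], -1],
  [[0, 0, 0], [0, 0, 0], -1],
  [[0, 0, 0], [0, 0, 0], -1],
])

```text
time: 13.25
ee_pos: [0.6489, -0.0608, 0.1465]
ee_rot: [-2.059, -2.37, 0.002]
wrist_force: [-0.0, -0.9, -0.7]
finger_gap: 1.0
```

Run:
```python
from h import *
s=st();print(ing(s['ee_pos']))
c=cam('wrist','w10.png');save(c,'w10.pkl')
cv2.imwrite('pics/w10c.png',cv2.resize(c['color'][80:290,150:350],None,fx=3.8,fy=2.8,interpolation=cv2.INTER_CUBIC))
```

```text
t13.25 pos [648.9, -60.8, 146.5] yaw(toolY) 8.02deg z [-0.0022, 0.0005, -1.0] F [-0.0, -0.9, -0.7] M [-0.03, -0.03, 0.03] gap 1.000 q6 -0.34
[16.2 -9.3]
```

View pics/w10c.png

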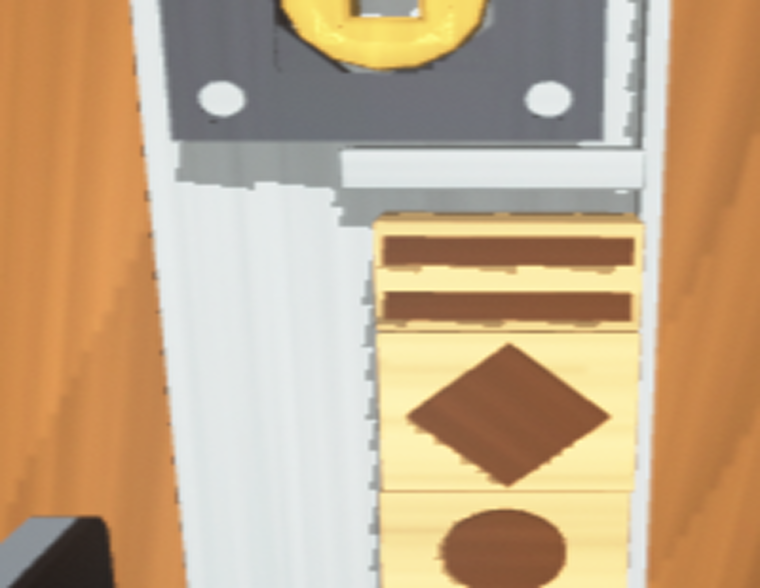

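View pics/w10.png

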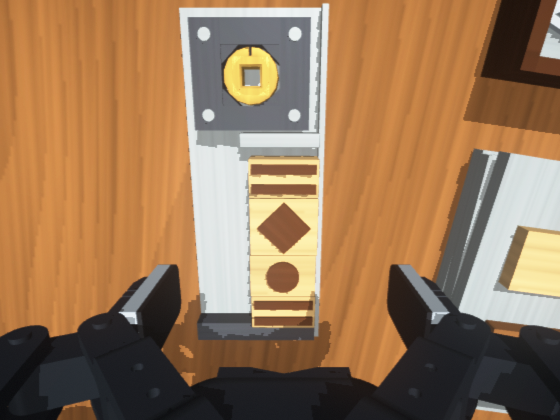

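Run:
```python
from h import *
c=load('w10.pkl')
cv2.imwrite('pics/w10l.png',cv2.resize(c['color'][150:335,235:335],None,fx=7,fy=3.2,interpolation=cv2.INTER_CUBIC))
```

```text
(no output)
```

View pics/w10l.png

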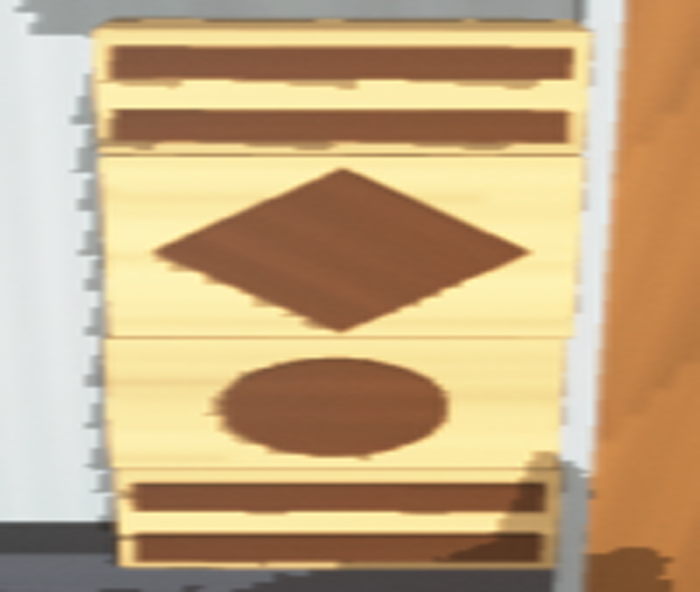

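Run:
```python
from h import *
c=load('w10.pkl')
def U(L): 
    L=np.array(L,float); return np.c_[(L[:,0]+.5)/7-.5+235,(L[:,1]+.5)/3.2-.5+150]
for n,P in [('end',[[98,60],[102,130],[587,60],[583,130]]),('diam',[[103,180],[108,310],[578,180],[573,310]]),('disc',[[108,360],[113,450],[566,360],[560,450]]),('head',[[118,490],[121,550],[556,490],[552,550]])]:
    print(n,[ing(q).tolist() for q in unproj(c,U(P),.0245)])
```

```text
end [[-9.0, 19.7], [-9.0, 4.0], [39.8, 19.7], [39.8, 4.1]]
diam [[-9.2, -7.5], [-9.5, -38.9], [39.6, -7.4], [39.9, -38.8]]
disc [[-9.9, -51.5], [-9.9, -75.1], [39.5, -51.4], [39.4, -75.0]]
head [[-9.6, -86.0], [-9.7, -102.7], [39.3, -85.9], [39.2, -102.6]]
```

Run:
```python
from h import *
c=load('w10.pkl')
def U(L): 
    L=np.array(L,float); return np.c_[(L[:,0]+.5)/7-.5+235,(L[:,1]+.5)/3.2-.5+150]
print([ing(q).tolist() for q in unproj(c,U([[625,30],[617,130],[608,270],[600,380]]),.013)])
# galley socket fit from this view
cv2.imwrite('pics/w10q.png',cv2.resize(c['color'][0:150,170:340],None,fx=4,fy=4,interpolation=cv2.INTER_CUBIC))
```

```text
[[44.7, 24.7], [44.6, 1.5], [44.6, -33.1], [44.6, -62.0]]
```

View pics/w10q.png

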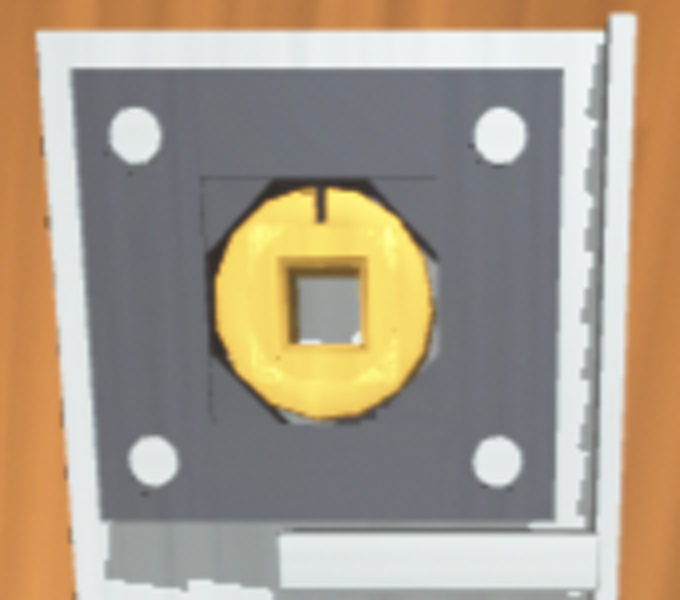

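Run:
```python
from h import *
c=load('w10.pkl')
q=unproj(c,[[250.4,75.1]],.021)[0];print(q,ing(q),gw(-.006,.08,0))
plan(gw(-.034,-.080,.08),GY,3)
plan(gw(-.034,-.080,.08),GY,2)
```

```text
[0.61369832 0.02564733 0.021     ] [-6.5 81.2] [np.float64(0.6143952548511853), np.float64(0.02452002100914555), 0]
t13.30 pos [648.4, -60.5, 145.7] yaw(toolY) 8.04deg z [-0.0035, 0.0007, -1.0] F [-0.3, -0.1, -0.4] M [-0.02, 0.01, 0.02] gap 1.002 q6 -0.34
N 3 row [-0.592, -0.414, 0.548] [-0.008, -0.003, 0.001] step mm 36
t13.30 pos [648.4, -60.5, 145.7] yaw(toolY) 8.04deg z [-0.0035, 0.0007, -1.0] F [-0.3, -0.1, -0.4] M [-0.02, 0.01, 0.02] gap 1.002 q6 -0.34
N 2 row [-0.889, -0.62, 0.822] [-0.012, -0.004, 0.001] step mm 54
```

Request:
servo_tool([
  [[-0.59, -0.41, 0.4], [0, 0, 0], 1],
  [[-0.59, -0.41, 0.4], [0, 0, 0], 1],
  [[-0.59, -0.41, 0.4], [0, 0, 0], 1],
  [[0, 0, 0.4], [0, 0, 0], 1],
  [[0, 0, 0.6], [0, 0, 0], 1],
  [[0, 0, 0.6], [0, 0, 0], 1],
  [[0, 0, 0], [0, 0, 0], 1],
  [[0, 0, 0], [0, 0, 0], 1],
])

```text
time: 14.1
ee_pos: [0.6099, -0.1368, 0.0342]
ee_rot: [-2.057, -2.37, 0.002]
wrist_force: [0.1, -0.0, 0.2]
finger_gap: -0.002
```

Run:
```python
from h import *
s=st();print(ing(s['ee_pos']))
cam('wrist','w11.png')
```

```text
t14.10 pos [609.9, -136.8, 34.2] yaw(toolY) 8.07deg z [-0.0032, 0.0013, -1.0] F [0.1, -0.0, 0.2] M [0.03, 0.02, 0.01] gap -0.002 q6 -0.47
[-33.  -79.1]
```

View pics/w11.png

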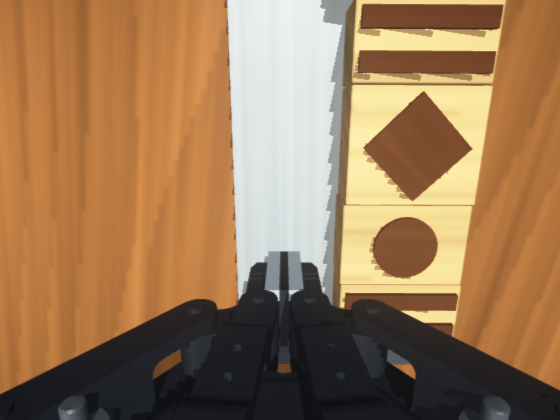

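Request:
servo_tool([
  [[0, 0.15, 0], [0, 0, 0], 1],
  [[0, 0.15, 0], [0, 0, 0], 1],
  [[0, 0.05, 0], [0, 0, 0], 1],
  [[0, 0.05, 0], [0, 0, 0], 1],
  [[0, 0, 0], [0, 0, 0], 1],
])

```text
time: 14.65
ee_pos: [0.6221, -0.1364, 0.037]
ee_rot: [-2.051, -2.366, 0.015]
wrist_force: [-14.8, -2.8, 13.0]
finger_gap: 0.002
```

Request:
servo_tool([
  [[0, 0.04, 0], [0, 0, 0], 1],
  [[0, 0.03, 0], [0, 0, 0], 1],
  [[0, 0, 0], [0, 0, 0], 1],
])

```text
time: 14.95
ee_pos: [0.6225, -0.1363, 0.0369]
ee_rot: [-2.048, -2.363, 0.021]
wrist_force: [-21.3, -3.2, 17.4]
finger_gap: 0.002
```

Request:
servo_tool([
  [[0, -0.3, 0], [0, 0, 0], 1],
  [[0, -0.2, -0.3], [0, 0, 0], 1],
  [[0, 0, -1], [0, 0, 0], 0],
  [[0.7, 0, -1], [0, 0, 0], -1],
  [[0.9, 0.2, -0.5], [0, 0, 0], -1],
  [[0.4, 0.4, 0], [0, 0, 0], -1],
  [[0, 0.2, 0], [0, 0, 0], -1],
  [[0, 0, 0], [0, 0, 0], -1],
  [[0, 0, 0], [0, 0, 0], -1],
])

```text
time: 15.85
ee_pos: [0.63, -0.0551, 0.1471]
ee_rot: [-2.06, -2.371, 0.002]
wrist_force: [-0.1, 0.3, -1.2]
finger_gap: 1.001
```

Run:
```python
from h import *
s=st();print(ing(s['ee_pos']))
c=cam('wrist','w12.png');save(c,'w12.pkl')
u=proj(c,[gw(.045,-.1,.013),gw(.045,.05,.013),gw(-.01,-.1,.02),gw(-.01,.05,.02)]);print(u)
```

```text
t15.85 pos [630.0, -55.1, 147.1] yaw(toolY) 8.02deg z [-0.0012, -0.0003, -1.0] F [-0.1, 0.3, -1.2] M [0.02, 0.04, -0.0] gap 1.001 q6 -0.34
[-1.7 -1. ]
[[340.44101932 318.80862063]
 [349.82735659 135.00639665]
 [274.10006919 323.67049217]
 [272.60096349 135.66062396]]
```

View pics/w12.png

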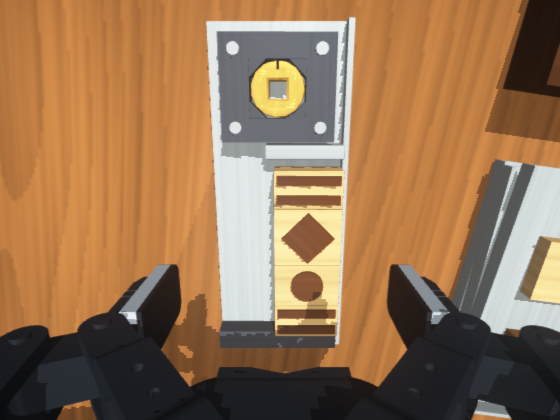

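Run:
```python
from h import *
c=load('w12.pkl')
cv2.imwrite('pics/w12l.png',cv2.resize(c['color'][160:342,262:362],None,fx=7,fy=3.2,interpolation=cv2.INTER_CUBIC))
```

```text
(no output)
```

View pics/w12l.png

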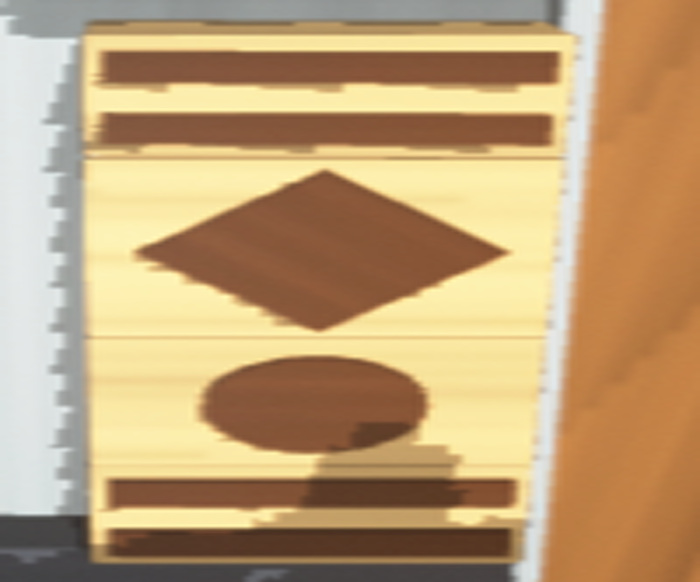

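Run:
```python
from h import *
plan([.451,.296,.21],np.radians(91),12)
plan([.451,.296,.21],np.radians(91),14)
```

```text
t15.90 pos [629.6, -55.3, 146.8] yaw(toolY) 7.98deg z [-0.0018, -0.0, -1.0] F [0.6, 0.4, 0.4] M [-0.03, 0.02, -0.0] gap 1.002 q6 -0.34
N 12 row [0.848, 0.293, -0.132] [-0.001, -0.001, -0.865] step mm 36
t15.90 pos [629.6, -55.3, 146.8] yaw(toolY) 7.98deg z [-0.0018, -0.0, -1.0] F [0.6, 0.4, 0.4] M [-0.03, 0.02, -0.0] gap 1.002 q6 -0.34
N 14 row [0.725, 0.257, -0.113] [-0.001, -0.001, -0.741] step mm 31
```

Request:
servo_tool([
  [[0.725, 0.257, -0.2], [0, 0, -0.741], -1],
  [[0.725, 0.257, -0.2], [0, 0, -0.741], -1],
  [[0.725, 0.257, -0.2], [0, 0, -0.741], -1],
  [[0.725, 0.257, -0.2], [0, 0, -0.741], -1],
  [[0.725, 0.257, -0.2], [0, 0, -0.741], -1],
  [[0.725, 0.257, -0.2], [0, 0, -0.741], -1],
  [[0.725, 0.257, -0.2], [0, 0, -0.741], -1],
  [[0.725, 0.257, -0.18], [0, 0, -0.741], -1],
])

```text
time: 16.7
ee_pos: [0.5912, 0.1817, 0.2105]
ee_rot: [-0.928, -3.0, 0.001]
wrist_force: [0.5, 0.4, 0.3]
finger_gap: 1.0
```

Request:
servo_tool([
  [[0.725, 0.257, 0], [0, 0, -0.741], -1],
  [[0.725, 0.257, 0], [0, 0, -0.741], -1],
  [[0.725, 0.257, 0], [0, 0, -0.741], -1],
  [[0.725, 0.257, 0], [0, 0, -0.741], -1],
  [[0.725, 0.257, 0], [0, 0, -0.741], -1],
  [[0.725, 0.257, 0], [0, 0, -0.741], -1],
  [[0, 0, 0], [0, 0, 0], -1],
  [[0, 0, 0], [0, 0, 0], -1],
  [[0, 0, 0], [0, 0, 0], -1],
])

```text
time: 17.6
ee_pos: [0.4519, 0.2959, 0.2109]
ee_rot: [-0.025, 3.141, -0.001]
wrist_force: [-0.3, 1.1, 0.1]
finger_gap: 0.999
```

Run:
```python
from h import *
c=cam('wrist','w13.png');save(c,'w13.pkl');st()
```

```text
t17.65 pos [452.1, 296.0, 210.9] yaw(toolY) 90.91deg z [0.0004, -0.0002, -1.0] F [0.3, 0.0, 0.0] M [-0.02, 0.0, -0.01] gap 1.001 q6 -1.14
```

View pics/w13.png

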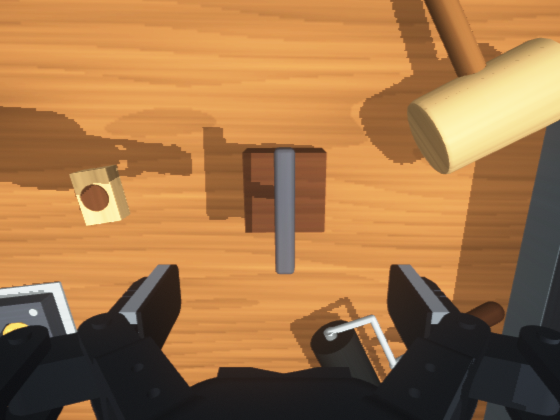

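Run:
```python
from h import *
c=load('w13.pkl')
cv2.imwrite('pics/w13c.png',cv2.resize(c['color'][140:285,235:335],None,fx=5,fy=4,interpolation=cv2.INTER_CUBIC))
```

```text
(no output)
```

View pics/w13c.png

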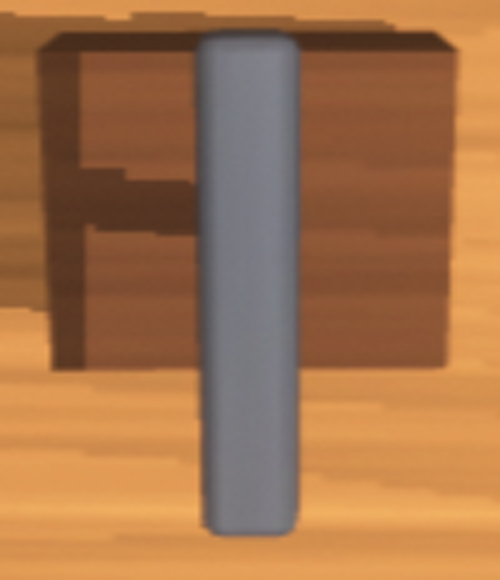

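Run:
```python
from h import *
c=load('w13.pkl')
L=np.array([[199,37],[298,37],[297,535],[203,535]],float)
uv=np.c_[(L[:,0]+.5)/5-.5+235,(L[:,1]+.5)/4-.5+140]
for z in (.102,.104):
    p,r=fitpose(c,uv,[[-.045,-.007,z],[-.045,.007,z],[.045,.007,z],[.045,-.007,z]])
    print(p,np.degrees(p[2]),r.round(1).tolist())
L=np.array([[80,52],[457,52],[447,366],[86,370]],float)
uv=np.c_[(L[:,0]+.5)/5-.5+235,(L[:,1]+.5)/4-.5+140]
p2,r=fitpose(c,uv,[[-.035,-.035,.04],[-.035,.035,.04],[.035,.035,.04],[.035,-.035,.04]]);print('rest',p2,r.round(1).tolist())
plan([p[0],p[1],.100],p[2]+np.pi/2,4)
```

```text
[0.45170829 0.29585701 0.01939201] 1.1110804262379366 [[-0.9, -0.6], [0.9, -0.7], [0.3, 0.8], [-0.3, 0.8]]
[0.45118641 0.29584448 0.01939426] 1.111209113677461 [[-1.0, -1.1], [1.0, -1.2], [0.4, 1.4], [-0.4, 1.4]]
rest [0.45165993 0.29909037 0.0186299 ] [[-4.6, -0.1], [4.4, -0.3], [3.6, 0.9], [-3.4, 0.1]]
t17.65 pos [452.1, 296.0, 210.9] yaw(toolY) 90.91deg z [0.0004, -0.0002, -1.0] F [0.3, 0.0, 0.0] M [-0.02, 0.0, -0.01] gap 1.001 q6 -1.14
N 4 row [0.006, -0.0, 0.693] [-0.0, 0.001, -0.006] step mm 28
```

Request:
servo_tool([
  [[0, 0, 0.7], [0, 0, 0], -1],
  [[0.01, 0, 0.7], [0, 0, 0], -1],
  [[0, 0, 0.7], [0, 0, 0], -1],
  [[0.01, 0, 0.67], [0, 0, -0.02], -1],
  [[0, 0, 0], [0, 0, 0], -1],
  [[0, 0, 0], [0, 0, 0], -1],
])

```text
time: 18.25
ee_pos: [0.4507, 0.2962, 0.1]
ee_rot: [0.03, -3.14, 0.001]
wrist_force: [-0.5, 0.4, -0.2]
finger_gap: 1.002
```

Request:
servo_tool([
  [[0, 0, 0], [0, 0, 0], 1],
  [[0, 0, 0], [0, 0, 0], 1],
  [[0, 0, 0], [0, 0, 0], 1],
  [[0, 0, 0], [0, 0, 0], 1],
  [[0, 0, 0], [0, 0, 0], 1],
  [[0, 0, 0], [0, 0, 0], 1],
  [[0, 0, 0], [0, 0, 0], 1],
  [[0, 0, 0], [0, 0, 0], 1],
])

```text
time: 19.05
ee_pos: [0.4506, 0.2969, 0.1008]
ee_rot: [-0.033, 3.141, 0.0]
wrist_force: [-0.6, -0.5, 5.7]
finger_gap: 0.151
```

Run:
```python
from h import *
c=cam('wrist','w14.png');save(c,'w14.pkl');st()
```

```text
t19.10 pos [450.6, 296.9, 100.8] yaw(toolY) 91.19deg z [0.0008, 0.0002, -1.0] F [-0.8, 0.3, 5.5] M [-0.21, 0.14, -0.03] gap 0.149 q6 -1.14
```

View pics/w14.png

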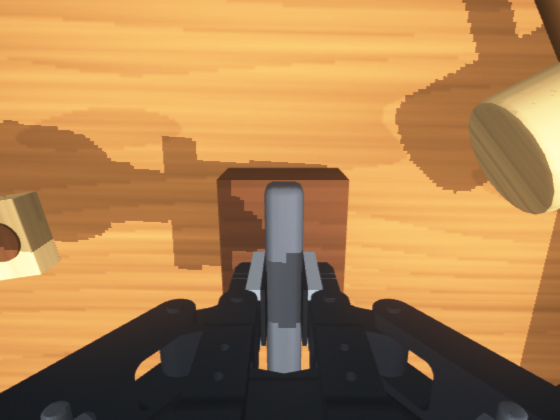

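Request:
servo_tool([
  [[0, 0, -0.4], [0, 0, 0], 1],
  [[0, 0, -0.6], [0, 0, 0], 1],
  [[0, 0, -0.8], [0, 0, 0], 1],
  [[0, 0, 0], [0, 0, 0], 1],
  [[0, 0, 0], [0, 0, 0], 1],
  [[0, 0, 0], [0, 0, 0], 1],
])

```text
time: 19.7
ee_pos: [0.4485, 0.296, 0.1697]
ee_rot: [0.033, -3.137, 0.003]
wrist_force: [-0.6, -0.2, -2.9]
finger_gap: 0.153
```

Run:
```python
from h import *
c=cam('wrist','w15.png');save(c,'w15.pkl');s=st()
d=load('w12.pkl')
a=cv2.resize(d['color'][50:130,235:325],None,fx=6,fy=6,interpolation=cv2.INTER_CUBIC);cv2.imwrite('pics/w12q.png',a)
cam('scene','s15.png')
T=R.from_rotvec(s['ee_rot'])
b=cv2.resize(c['color'][150:400,230:340],None,fx=4,fy=2.4,interpolation=cv2.INTER_CUBIC);cv2.imwrite('pics/w15c.png',b)
```

```text
t19.75 pos [448.5, 295.9, 169.6] yaw(toolY) 91.19deg z [-0.0043, -0.002, -1.0] F [-0.3, -0.2, -1.6] M [-0.02, -0.02, 0.01] gap 0.151 q6 -1.14
```

View pics/w15c.png

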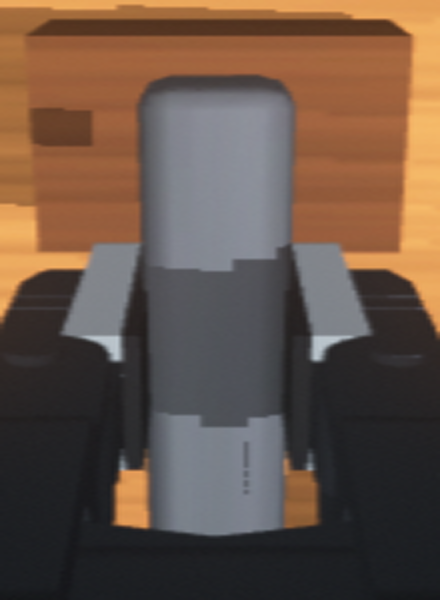

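View pics/w12q.png

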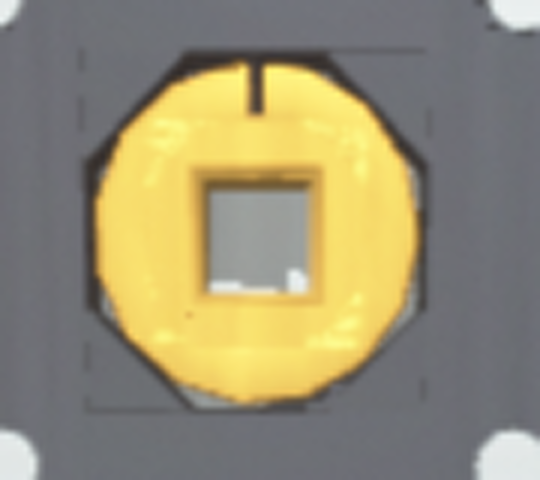

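View pics/w15.png

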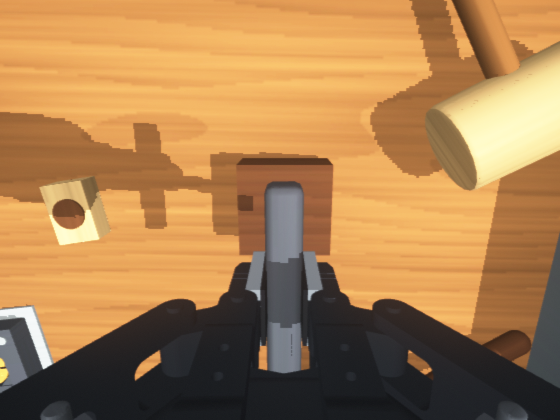

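Run:
```python
from h import *
c=load('w15.pkl');s=st();T=R.from_rotvec(s['ee_rot'])
for v in (181.5,182.6,184):
  for dz in (.0032,.0012,-.0108):
    q=unproj(c,[[283.5,v]],s['ee_pos'][2]+dz)[0];print(v,dz,(T.inv().apply(q-s['ee_pos'])*1000).round(1))
d=load('w12.pkl');q=unproj(d,[[277.4,88.4]],.021)[0];print('sock',q,ing(q))
print(gw(-.006,.08,0))
plan([.6140,.0250,.160],GY+np.pi/2,9,)
```

```text
t19.80 pos [448.6, 296.0, 169.7] yaw(toolY) 91.19deg z [-0.0041, -0.0019, -1.0] F [-0.3, -0.2, -1.9] M [0.06, 0.01, -0.0] gap 0.152 q6 -1.14
181.5 0.0032 [45.8 -0.7 -3. ]
181.5 0.0012 [45.4 -0.7 -1. ]
181.5 -0.0108 [42.9 -0.7 11. ]
182.6 0.0032 [45.4 -0.7 -3. ]
182.6 0.0012 [45.  -0.7 -1. ]
182.6 -0.0108 [42.5 -0.7 11. ]
184 0.0032 [44.9 -0.7 -3. ]
184 0.0012 [44.5 -0.7 -1. ]
184 -0.0108 [42.  -0.7 11. ]
sock [0.61374204 0.02554272 0.021     ] [-6.5 81.1]
[np.float64(0.6143952548511853), np.float64(0.02452002100914555), 0]
t19.80 pos [448.6, 296.0, 169.7] yaw(toolY) 91.19deg z [-0.0041, -0.0019, -1.0] F [-0.3, -0.2, -1.9] M [0.06, 0.01, -0.0] gap 0.152 q6 -1.14
N 9 row [-0.403, -0.785, 0.027] [-0.001, -0.003, -0.095] step mm 35
```

Request:
servo_tool([
  [[-0.403, -0.785, 0.03], [0, 0, -0.095], 1],
  [[-0.403, -0.785, 0.03], [0, 0, -0.095], 1],
  [[-0.403, -0.785, 0.03], [0, 0, -0.095], 1],
  [[-0.403, -0.785, 0.03], [0, 0, -0.095], 1],
  [[-0.403, -0.785, 0.03], [0, 0, -0.095], 1],
  [[-0.403, -0.785, 0.03], [0, 0, -0.095], 1],
  [[-0.403, -0.785, 0.03], [0, 0, -0.095], 1],
  [[-0.403, -0.785, 0.03], [0, 0, -0.095], 1],
  [[-0.403, -0.785, 0.03], [0, 0, -0.095], 1],
  [[0, 0, 0], [0, 0, 0], 1],
])

```text
time: 20.8
ee_pos: [0.6173, 0.0218, 0.16]
ee_rot: [-0.214, 3.134, -0.003]
wrist_force: [0.1, 0.8, -3.0]
finger_gap: 0.15
```

Request:
servo_tool([
  [[0, 0, 0], [0, 0, 0], 1],
  [[0, 0, 0], [0, 0, 0], 1],
  [[0, 0, 0], [0, 0, 0], 1],
])

```text
time: 21.1
ee_pos: [0.6146, 0.0269, 0.1606]
ee_rot: [0.222, -3.132, -0.001]
wrist_force: [-0.4, 0.4, -2.2]
finger_gap: 0.154
```

Run:
```python
from h import *
plan([.6140,.0250,.125],GY+np.pi/2,1)
c=cam('wrist','w16.png');save(c,'w16.pkl')
t=cam('top','t16.png')
s=cam('scene','s16.png');save(s,'s16.pkl')
p=proj(s,[[.614,.025,.02],[.614,.025,.06]]);print(p)
cv2.imwrite('pics/s16c.png',cv2.resize(s['color'][170:270,190:330],None,fx=5,fy=5,interpolation=cv2.INTER_CUBIC))
```

```text
t21.10 pos [614.6, 26.9, 160.6] yaw(toolY) 98.10deg z [-0.0016, 0.0004, -1.0] F [-0.4, 0.4, -2.2] M [0.03, 0.03, -0.07] gap 0.154 q6 -1.78
N 1 row [0.02, -0.045, 0.891] [0.004, -0.011, 0.01] step mm 36
[[275.05175913 237.25562833]
 [274.96545009 230.10082605]]
```

View pics/w16.png

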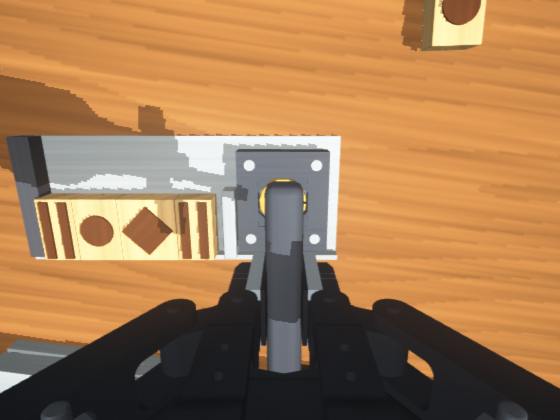

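View pics/s16c.png

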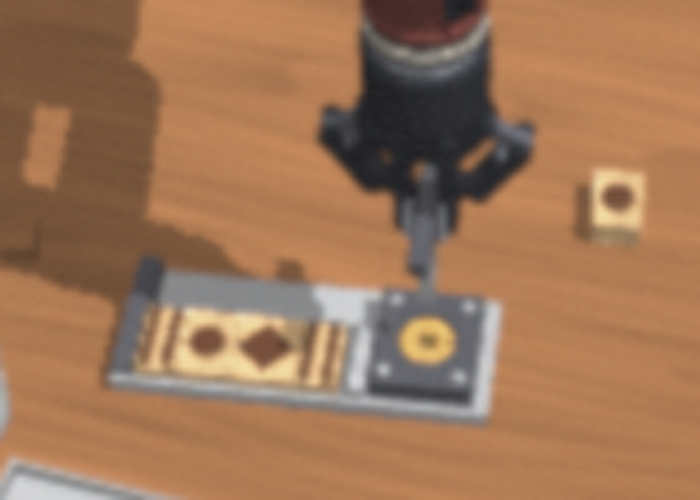

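Request:
servo_tool([
  [[0.01, -0.04, 0.5], [0, 0, 0.01], 1],
  [[0, 0, 0.5], [0, 0, 0], 1],
  [[0, 0, 0], [0, 0, 0], 1],
  [[0, 0, 0], [0, 0, 0], 1],
  [[0, 0, 0], [0, 0, 0], 1],
])

```text
time: 21.75
ee_pos: [0.6164, 0.0243, 0.1228]
ee_rot: [-0.218, 3.132, -0.001]
wrist_force: [0.3, -0.3, -1.9]
finger_gap: 0.148
```

Run:
```python
from h import *
plan([.6140,.0250,.110],GY+np.pi/2,1)
s=cam('scene');save(s,'s17.pkl')
cv2.imwrite('pics/s17c.png',cv2.resize(s['color'][205:265,245:315],None,fx=9,fy=9,interpolation=cv2.INTER_CUBIC))
```

```text
t21.75 pos [616.4, 24.3, 122.8] yaw(toolY) 97.97deg z [0.0024, -0.0002, -1.0] F [0.3, -0.3, -1.9] M [0.02, -0.07, -0.0] gap 0.148 q6 -1.78
N 1 row [0.058, 0.026, 0.32] [-0.004, 0.017, -0.006] step mm 13
```

View pics/s17c.png

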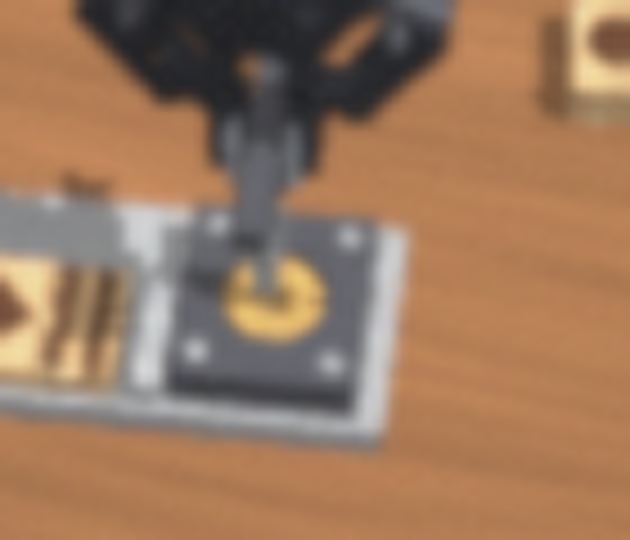

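Request:
servo_tool([
  [[0.04, 0.02, 0.1], [0, 0, 0], 1],
  [[0, 0, 0], [0, 0, 0], 1],
  [[0, 0, 0.1], [0, 0, 0], 1],
  [[0, 0, 0.1], [0, 0, 0], 1],
  [[0, 0, 0], [0, 0, 0], 1],
])

```text
time: 22.3
ee_pos: [0.6134, 0.0247, 0.1087]
ee_rot: [0.218, -3.133, -0.0]
wrist_force: [-0.2, 0.1, -2.6]
finger_gap: 0.151
```

Run:
```python
from h import *
plan([.6140,.0250,.093],GY+np.pi/2,1)
```

```text
t22.30 pos [613.4, 24.7, 108.7] yaw(toolY) 97.94deg z [-0.0009, 0.0001, -1.0] F [-0.2, 0.1, -2.6] M [-0.01, 0.06, -0.0] gap 0.151 q6 -1.78
N 1 row [-0.016, 0.005, 0.392] [0.001, -0.006, -0.01] step mm 16
```

Request:
servo_tool([
  [[-0.01, 0, 0.08], [0, 0, 0], 1],
  [[0, 0, 0.08], [0, 0, 0], 1],
  [[0, 0, 0], [0, 0, 0], 1],
])

```text
time: 22.6
ee_pos: [0.6136, 0.025, 0.102]
ee_rot: [0.218, -3.133, -0.001]
wrist_force: [0.0, 0.4, -2.1]
finger_gap: 0.147
```

Request:
servo_tool([
  [[0, 0, 0.08], [0, 0, 0], 1],
  [[0, 0, 0.06], [0, 0, 0], 1],
  [[0, 0, 0], [0, 0, 0], 1],
])

```text
time: 22.9
ee_pos: [0.6138, 0.0249, 0.0967]
ee_rot: [0.218, -3.133, -0.001]
wrist_force: [-0.5, 0.4, -2.5]
finger_gap: 0.152
```

Run:
```python
from h import *
st()
```

```text
t22.90 pos [613.8, 24.9, 96.7] yaw(toolY) 97.95deg z [-0.0007, 0.0003, -1.0] F [-0.5, 0.4, -2.5] M [0.23, 0.02, 0.03] gap 0.152 q6 -1.78
```

Request:
servo_tool([
  [[0, 0, 0], [0, 0, 0.5], 1],
  [[0, 0, 0], [0, 0, 0.7], 1],
  [[0, 0, 0], [0, 0, 0.7], 1],
  [[0, 0, 0], [0, 0, 0.7], 1],
  [[0, 0, 0], [0, 0, 0.7], 1],
  [[0, 0, 0], [0, 0, 0.7], 1],
  [[0, 0, 0], [0, 0, 0], 1],
  [[0, 0, 0], [0, 0, 0], 1],
])

```text
time: 23.7
ee_pos: [0.6134, 0.0257, 0.0968]
ee_rot: [-0.651, -3.071, -0.002]
wrist_force: [-1.7, 5.1, -3.8]
finger_gap: 0.148
```

Run:
```python
from h import *
st()
```

```text
t23.70 pos [613.4, 25.7, 96.8] yaw(toolY) 66.06deg z [-0.0017, 0.0018, -1.0] F [-1.7, 5.1, -3.8] M [1.08, 0.38, 0.07] gap 0.148 q6 -1.23
```

Request:
servo_tool([
  [[0, 0, 0], [0, 0, 0.7], 1],
  [[0, 0, 0], [0, 0, 0.7], 1],
  [[0, 0, 0], [0, 0, 0.7], 1],
  [[0, 0, 0], [0, 0, 0.5], 1],
  [[0, 0, 0], [0, 0, 0], 1],
  [[0, 0, 0], [0, 0, 0], 1],
])

```text
time: 24.3
ee_pos: [0.6137, 0.0258, 0.0969]
ee_rot: [-1.196, -2.903, -0.002]
wrist_force: [-0.8, 5.0, -3.6]
finger_gap: 0.15
```

Run:
```python
from h import *
st()
c=cam('wrist','w18.png');save(c,'w18.pkl')
```

```text
t24.30 pos [613.7, 25.8, 96.9] yaw(toolY) 45.23deg z [-0.001, 0.0021, -1.0] F [-0.8, 5.0, -3.6] M [1.17, 0.19, 0.08] gap 0.150 q6 -0.86
```

View pics/w18.png

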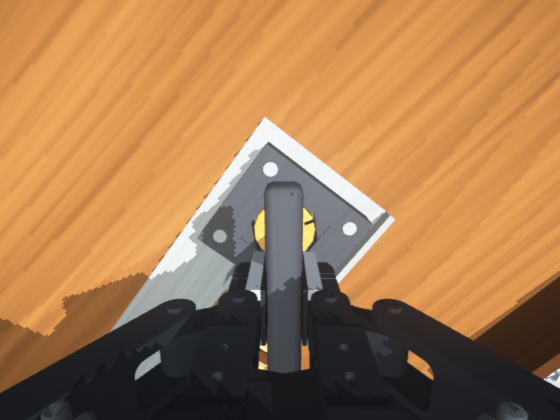

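```bash
cat >> h.py <<'E'
def drum(c,uv):
    q=unproj(c,[uv],.021)[0];d=q[:2]-np.array([.6138,.0254]);a=np.arctan2(d[1],d[0])
    print('r mm',1000*np.hypot(*d),'quoin rad',GY+np.pi/2-a)
E
python3 - <<'E'
from h import *
c=load('w18.pkl')
for uv in ((306,222),(310,221),(313,220)): drum(c,uv)
E
```

```text
r mm 13.959514524301062 quoin rad 0.5163068677447586
r mm 16.3693642438112 quoin rad 0.5380450140335409
r mm 18.231382458466943 quoin rad 0.5425677490525602
```

Request:
servo_tool([
  [[0, 0, 0], [0, 0, 0.6], 1],
  [[0, 0, 0], [0, 0, 0.6], 1],
  [[0, 0, 0], [0, 0, 0.6], 1],
  [[0, 0, 0], [0, 0, 0.6], 1],
  [[0, 0, 0], [0, 0, 0], 1],
  [[0, 0, 0], [0, 0, 0], 1],
])

```text
time: 24.95
ee_pos: [0.6139, 0.0259, 0.0969]
ee_rot: [-1.663, -2.663, -0.003]
wrist_force: [-0.8, 4.7, -4.2]
finger_gap: 0.148
```

Run:
```python
from h import *
st()
c=cam('wrist','w19.png');save(c,'w19.pkl')
cv2.imwrite('pics/w19c.png',cv2.resize(c['color'][120:320,170:430],None,fx=3,fy=3,interpolation=cv2.INTER_CUBIC))
```

```text
t24.95 pos [613.9, 25.9, 96.9] yaw(toolY) 26.03deg z [-0.0002, 0.0023, -1.0] F [-0.8, 4.7, -4.2] M [1.21, 0.08, 0.07] gap 0.148 q6 -0.53
```

View pics/w19c.png

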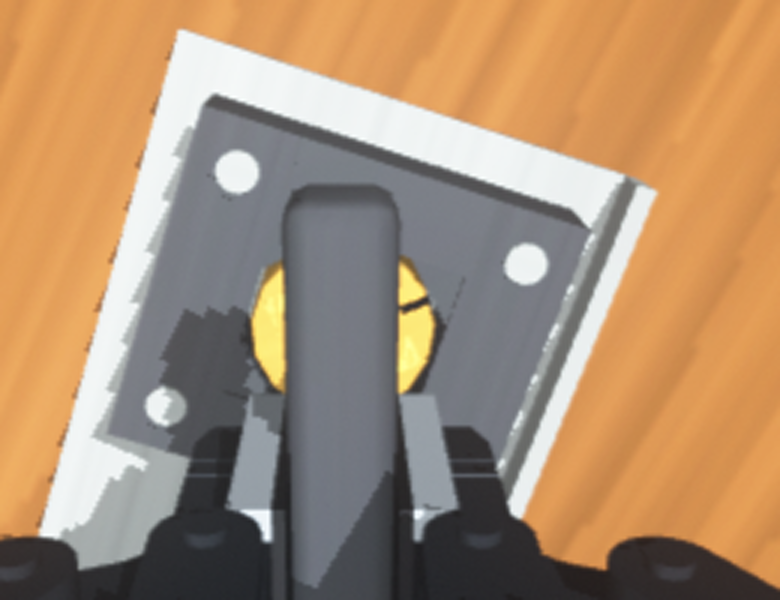

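Request:
servo_tool([
  [[0, 0, 0], [0, 0, 0.4], 1],
  [[0, 0, 0], [0, 0, 0.4], 1],
  [[0, 0, 0], [0, 0, 0], 1],
  [[0, 0, 0], [0, 0, 0], 1],
])

```text
time: 25.4
ee_pos: [0.614, 0.026, 0.0969]
ee_rot: [-1.809, -2.567, -0.003]
wrist_force: [-0.4, 5.5, -4.4]
finger_gap: 0.151
```

Run:
```python
from h import *
st()
c=cam('wrist','w20.png');save(c,'w20.pkl')
for uv in ((312.7,220),): drum(load('w19.pkl'),uv);drum(c,uv)
cv2.imwrite('pics/w20c.png',cv2.resize(c['color'][120:320,170:430],None,fx=3,fy=3,interpolation=cv2.INTER_CUBIC))
```

```text
t25.40 pos [614.0, 26.0, 96.9] yaw(toolY) 19.64deg z [0.0, 0.0023, -1.0] F [-0.4, 5.5, -4.4] M [1.27, 0.03, 0.17] gap 0.151 q6 -0.42
r mm 18.213230371462238 quoin rad 0.890088537543985
r mm 18.28840175683582 quoin rad 1.0055226182362444
```

View pics/w20c.png

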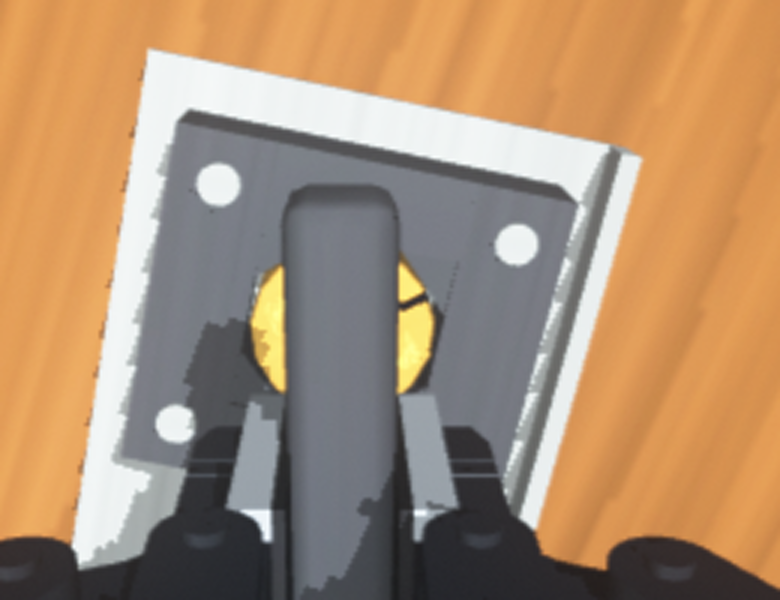

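Request:
servo_tool([
  [[0, 0, 0], [0, 0, 0.25], 1],
  [[0, 0, 0], [0, 0, 0], 1],
  [[0, 0, 0], [0, 0, 0], 1],
])

```text
time: 25.75
ee_pos: [0.6141, 0.026, 0.0969]
ee_rot: [-1.854, -2.535, -0.003]
wrist_force: [-0.3, 5.7, -3.9]
finger_gap: 0.155
```

Run:
```python
from h import *
st()
```

```text
t25.75 pos [614.1, 26.0, 96.9] yaw(toolY) 17.65deg z [0.0001, 0.0023, -1.0] F [-0.3, 5.7, -3.9] M [1.18, 0.04, 0.16] gap 0.155 q6 -0.38
```

Request:
servo_tool([
  [[0, 0, 0], [0, 0, 0.3], 1],
  [[0, 0, 0], [0, 0, 0], 1],
  [[0, 0, 0], [0, 0, 0], 1],
])

```text
time: 26.05
ee_pos: [0.6141, 0.026, 0.0969]
ee_rot: [-1.906, -2.496, -0.003]
wrist_force: [-0.5, 4.4, -3.7]
finger_gap: 0.151
```

Run:
```python
from h import *
st()
c=cam('wrist','w21.png');save(c,'w21.pkl')
cv2.imwrite('pics/w21c.png',cv2.resize(c['color'][120:320,170:430],None,fx=3,fy=3,interpolation=cv2.INTER_CUBIC))
```

```text
t26.05 pos [614.1, 26.0, 96.9] yaw(toolY) 15.25deg z [0.0002, 0.0023, -1.0] F [-0.5, 4.4, -3.7] M [1.27, 0.06, 0.24] gap 0.151 q6 -0.34
```

View pics/w21c.png

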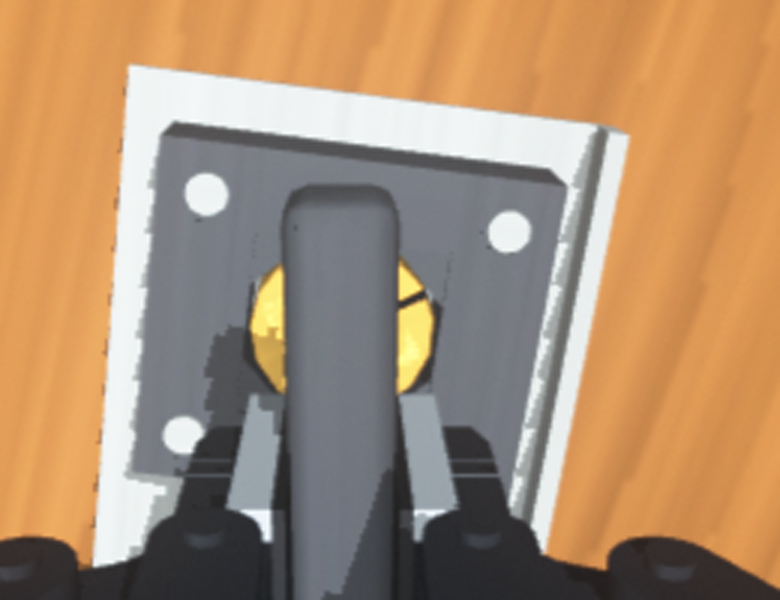

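Run:
```python
from h import *
drum(load('w20.pkl'),(312,218.7));drum(load('w21.pkl'),(311.7,217.7))
```

```text
r mm 18.192512442194314 quoin rad 0.9558062408676462
r mm 18.332123319546334 quoin rad 1.0002853911875307
```

Request:
servo_tool([
  [[0, 0, 0], [0, 0, 0.25], 1],
  [[0, 0, 0], [0, 0, 0], 1],
  [[0, 0, 0], [0, 0, 0], 1],
])

```text
time: 26.4
ee_pos: [0.6142, 0.026, 0.0969]
ee_rot: [-1.95, -2.462, -0.003]
wrist_force: [0.0, 5.6, -4.2]
finger_gap: 0.148
```

Run:
```python
from h import *
st()
c=cam('wrist','w22.png');save(c,'w22.pkl')
cv2.imwrite('pics/w22c.png',cv2.resize(c['color'][120:320,170:430],None,fx=3,fy=3,interpolation=cv2.INTER_CUBIC))
```

```text
t26.40 pos [614.2, 26.0, 96.9] yaw(toolY) 13.25deg z [0.0003, 0.0022, -1.0] F [0.0, 5.6, -4.2] M [1.24, 0.03, 0.19] gap 0.148 q6 -0.31
```

View pics/w22c.png

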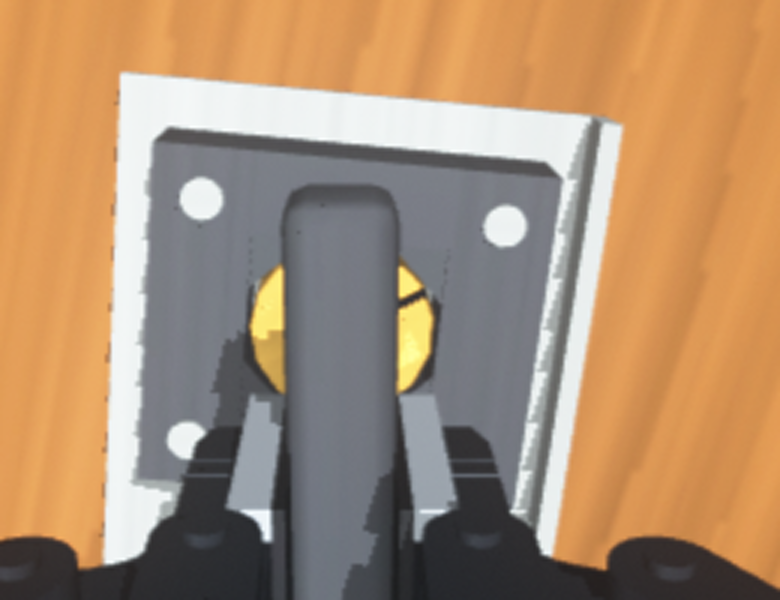

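Request:
servo_tool([
  [[0, 0, 0], [0, 0, 0.4], 1],
  [[0, 0, 0], [0, 0, 0], 1],
  [[0, 0, 0], [0, 0, 0], 1],
])

```text
time: 26.75
ee_pos: [0.6142, 0.026, 0.0969]
ee_rot: [-2.018, -2.407, -0.003]
wrist_force: [0.7, 5.1, -4.3]
finger_gap: 0.154
```

Run:
```python
from h import *
st()
c=cam('wrist','w23.png');save(c,'w23.pkl')
st()
cv2.imwrite('pics/w23c.png',cv2.resize(c['color'][120:320,170:430],None,fx=3,fy=3,interpolation=cv2.INTER_CUBIC))
```

```text
t26.75 pos [614.2, 26.0, 96.9] yaw(toolY) 10.05deg z [0.0004, 0.0022, -1.0] F [0.7, 5.1, -4.3] M [1.19, -0.06, 0.11] gap 0.154 q6 -0.25
t26.80 pos [614.2, 25.9, 97.0] yaw(toolY) 10.04deg z [0.0004, 0.0023, -1.0] F [-0.0, 5.1, -4.0] M [1.2, 0.03, 0.18] gap 0.150 q6 -0.25
```

View pics/w23c.png

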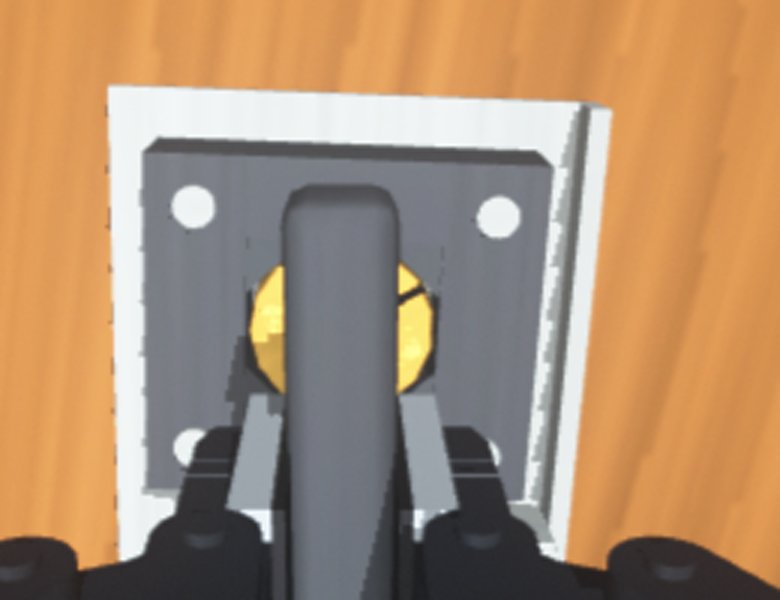

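Run:
```python
from h import *
drum(load('w22.pkl'),(311.7,217.3));drum(load('w23.pkl'),(311.7,216.5))
```

```text
r mm 18.447082239035506 quoin rad 1.0241320200469937
r mm 18.695525447129867 quoin rad 1.0579951813412924
```

Request:
servo_tool([
  [[0, 0, 0], [0, 0, 0.4], 1],
  [[0, 0, 0], [0, 0, 0.3], 1],
  [[0, 0, 0], [0, 0, 0], 1],
  [[0, 0, 0], [0, 0, 0], 1],
])

```text
time: 27.2
ee_pos: [0.6143, 0.0259, 0.0969]
ee_rot: [-2.133, -2.305, -0.003]
wrist_force: [0.4, 5.2, -3.8]
finger_gap: 0.149
```

Run:
```python
from h import *
st()
c=cam('wrist','w24.png');save(c,'w24.pkl')
st()
cv2.imwrite('pics/w24c.png',cv2.resize(c['color'][120:320,170:430],None,fx=3,fy=3,interpolation=cv2.INTER_CUBIC))
```

```text
t27.20 pos [614.3, 25.9, 96.9] yaw(toolY) 4.45deg z [0.0007, 0.0022, -1.0] F [0.4, 5.2, -3.8] M [1.2, -0.01, 0.22] gap 0.149 q6 -0.15
t27.25 pos [614.3, 26.0, 97.0] yaw(toolY) 4.46deg z [0.0007, 0.0022, -1.0] F [0.0, 5.2, -3.3] M [1.31, -0.09, 0.27] gap 0.151 q6 -0.15
```

View pics/w24c.png

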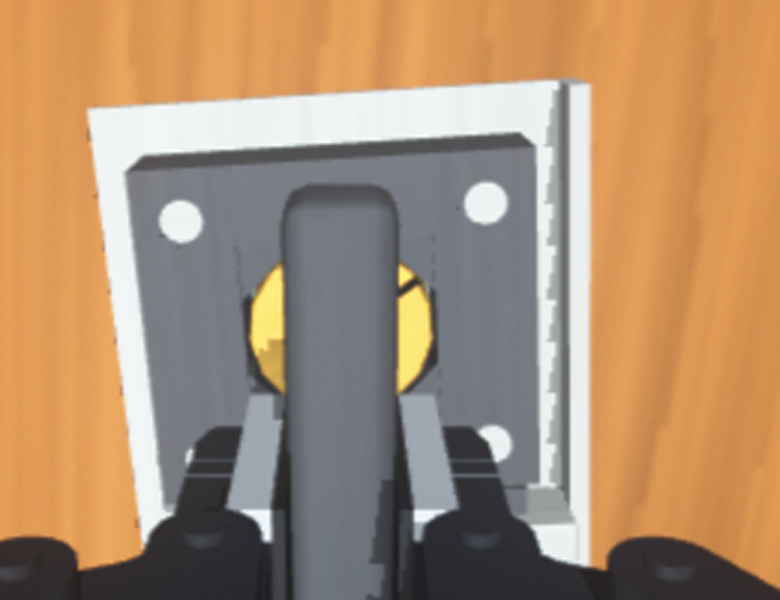

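Request:
servo_tool([
  [[0, 0, 0], [0, 0, -0.5], 1],
  [[0, 0, 0], [0, 0, 0], 1],
  [[0, 0, 0], [0, 0, 0], -1],
  [[0, 0, 0], [0, 0, 0], -1],
  [[0, 0, 0], [0, 0, 0], -1],
  [[0, 0, 0], [0, 0, 0], -1],
  [[0, 0, 0], [0, 0, 0], -1],
])

```text
time: 27.95
ee_pos: [0.6146, 0.0244, 0.0978]
ee_rot: [2.053, 2.377, 0.001]
wrist_force: [-0.6, -0.6, 0.2]
finger_gap: 0.976
```

Request:
servo_tool([
  [[0, 0, -0.3], [0, 0, 0], -1],
  [[0, 0, -0.6], [0, 0, 0], -1],
  [[0, 0, -0.9], [0, 0, 0], -1],
  [[0, 0, -0.9], [0, 0, 0], -1],
  [[-0.6, -0.9, -0.3], [0, 0, 0], -1],
  [[-0.6, -0.9, 0], [0, 0, 0], -1],
  [[0, 0, 0], [0, 0, 0], -1],
  [[0, 0, 0], [0, 0, 0], -1],
])

```text
time: 28.75
ee_pos: [0.5497, -0.0337, 0.2183]
ee_rot: [2.055, 2.375, 0.002]
wrist_force: [0.1, 0.3, 0.0]
finger_gap: 1.001
```

Run:
```python
from h import *
st()
c=cam('wrist','w25.png');save(c,'w25.pkl')
t=cam('top','t25.png')
cv2.imwrite('pics/t25c.png',cv2.resize(t['color'][150:290,140:400],None,fx=3,fy=3,interpolation=cv2.INTER_CUBIC))
```

```text
t28.75 pos [549.7, -33.7, 218.3] yaw(toolY) 8.26deg z [0.0016, -0.0, -1.0] F [0.1, 0.3, 0.0] M [-0.01, -0.04, 0.02] gap 1.001 q6 -0.33
```

View pics/w25.png

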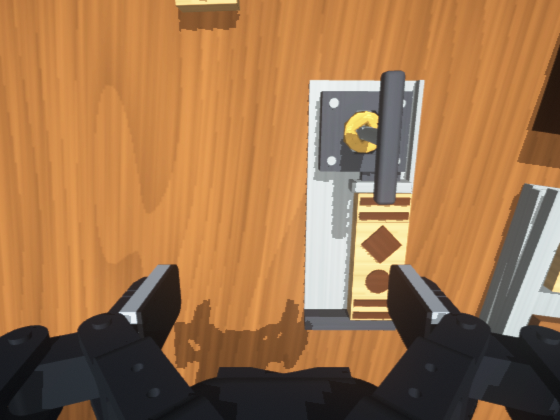

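View pics/t25c.png

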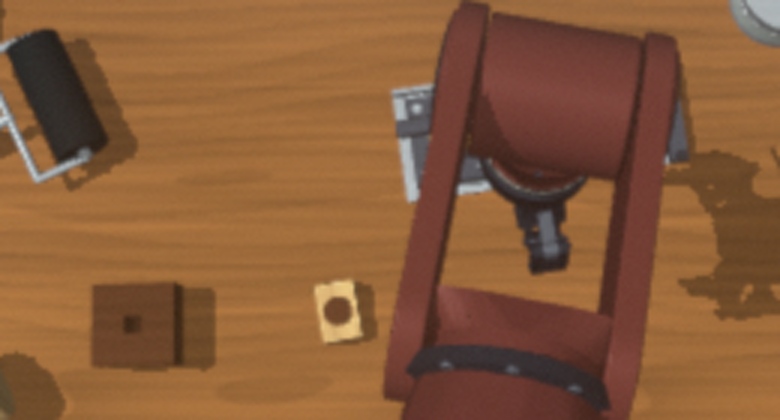

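Request:
servo_tool([
  [[-0.6, -0.9, 0], [0, 0, 0], -1],
  [[-0.6, -0.9, 0], [0, 0, 0], -1],
  [[0, 0, 0], [0, 0, 0], -1],
  [[0, 0, 0], [0, 0, 0], -1],
  [[0, 0, 0], [0, 0, 0], -1],
])

```text
time: 29.35
ee_pos: [0.487, -0.0906, 0.2178]
ee_rot: [2.052, 2.377, 0.002]
wrist_force: [-0.0, -0.9, 0.1]
finger_gap: 1.004
```

Run:
```python
from h import *
st()
c=cam('wrist','w26.png');save(c,'w26.pkl')
t=cam('top','t26.png')
cv2.imwrite('pics/w26c.png',cv2.resize(c['color'][40:310,340:540],None,fx=2.9,fy=2.2,interpolation=cv2.INTER_CUBIC))
```

```text
t29.35 pos [487.0, -90.6, 217.8] yaw(toolY) 8.40deg z [0.0014, 0.0002, -1.0] F [-0.0, -0.9, 0.1] M [0.0, 0.01, 0.01] gap 1.004 q6 -0.47
```

View pics/w26.png

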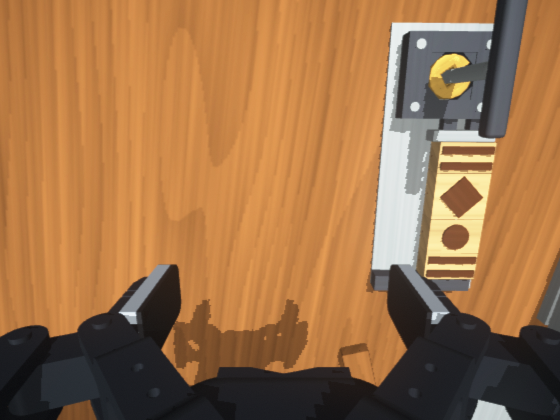

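View pics/w26c.png

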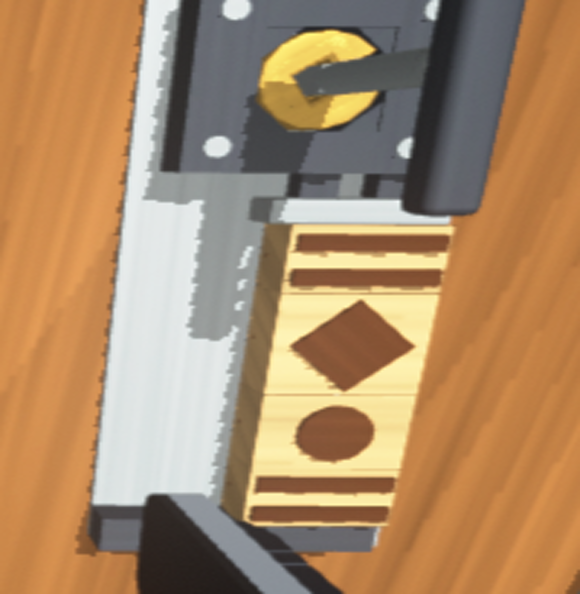

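View pics/t26.png

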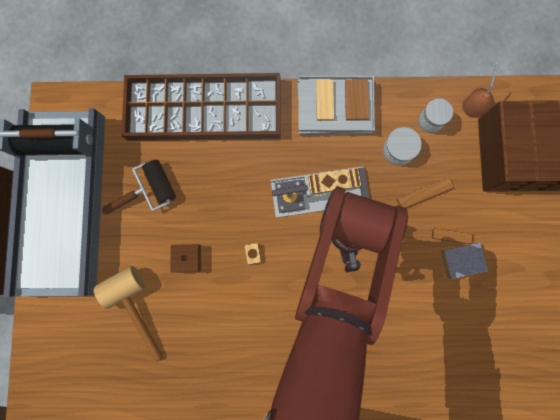

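Run:
```python
from station import robot
print(robot.sign_off())
```

```text
the job is handed in; nothing more can be done
None
```

The line is finished and locked up. The diamond block, then the double-bar block, stand face up beside the two blocks already there. I then turned the quoin clockwise with the key, and the job was handed in after about 29.4 s.

**Row:** the last pictures show the four blocks closed up with no gaps. Their near ends are in line, and the quoin jaw is pressed against the double-bar block.

**Flush with the rim:** after placing, the two original blocks looked about 0.5 mm back from the rim. I pushed them forward with the closed fingers, and the wrist force reached about 28 N. The next picture showed them in line. Measured from the image before that push, all four edges came out about 1 mm short of the rim. I put that down to camera calibration, since the new blocks had met the rim with force when placed.

**Quoin:** the drum mark read about 1.02–1.06 rad, against a stop at 1.0. In the last few degrees of turning the drum no longer followed the key, so I take it to be at its stop. The measured torque was noisy at 0.11–0.27 N m, so the mark is the better evidence.

**Everything else:** the key is still standing in the quoin. The last picture from above shows the spare disc block, key rest and other visible items where they were.

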